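# Close the dust-filter box with its hook-in lid

## Task

Close the dust extractor's filter box on the bench with its aluminium lid: hook the lid's tongue under the ledge at a tilt, push it back against the sprung seal strip, swing the lid down past the keeper at the other end, and leave it lying flat and home, its far edge under the keeper. The box is thin sheet metal, so feel your way and never force the lid against it (40 N at most, prying included), and leave the jar, wrench and bearing where they are.

Things in the scene. Friction and masses are not known exactly. Their poses are not given: they have to be found in the camera images.
- filter_box: Fixed, open-topped grey sheet-metal box 212 (x) by 150 (y) by 87 mm high, paper filter inside. Origin: centre of its underside, on the bench; z up; x runs from the ledge end (towards the robot) to the keeper end. Positions of its parts below are in this frame. Side walls: inner faces y = +-69 mm (lid play 4 mm a side), tops z = 84 mm. Far wall: inner face x = 100 mm, top 86.5 mm.
- seat (a point): Point (0, 61, 75) mm of the box, on one of its two lid seats: 16 mm wide strips inside the side walls (x -76 to 100 mm, |y| 53 to 69 mm), tops at z = 75 mm. The lid's underside finally rests on them. Between them the box is open down to z = 58 mm.
- ledge_edge (a point): Middle of the lower edge of the ledge's free end (facing +x), at (-72, 0, 82) mm of the box. The ledge is a 5 mm plate across the whole ledge end, x -106 to -72 mm, underside z = 82 mm; the tongue goes below it, where there is room down to z = 58 mm.
- strip (a point): Middle of the free face (facing +x) of the sprung seal strip under the ledge, as it stands unpressed: (-83, 0, 74) mm of the box; this point does not move with it. Black rubber bar 100 mm wide, z 67 to 81 mm. It gives 9.5 mm towards -x, pushing back 2 N at first and 0.8 N more per mm (9.6 N at the end of its travel), then stops dead.
- keeper_edge (a point): Middle of the lower edge of the keeper's free end (facing -x), at (95, 0, 82) mm of the box. The keeper is a fixed lip on the far wall, x 95 to 100 mm, z 82 to 86.5 mm, 138 mm wide. The lid's far edge gets down past it only with the strip pushed in 7 mm or more; let go, the strip slides the lid 5 mm or more towards +x, under the keeper to the far wall.
- lid: Loose aluminium lid, 0.28 to 0.5 kg: flat plate 160 (x) by 130 (y) by 5 mm with, in its plane, a tongue 25 mm long, 90 mm wide on its -x edge; black bar handle on top. Origin: centre of the 160 x 130 plate's underside; z up, x from tongue to far edge. Starts flat on the bench beside the box, handle up, tongue roughly to the robot. Home: origin at (20, 0, 75) mm of the box, axes alike.
- lid_grip (a point): Centre of the lid's handle bar, 30 mm above the plate's underside over the plate's centre; axes as the lid. The bar is 14 mm thick (x), 70 mm long (y), 22 mm high (19 to 41 mm above the plate's underside), on a 10 mm post at each end, 14 mm clear of the plate. Best gripped firmly across its 14 mm.
- lid_tongue (a point): Middle of the tongue's tip, half-way through the 5 mm plate: (-105, 0, 2.5) mm of the lid; axes as the lid. Tip to far edge is 185 mm.
- lid_far (a point): Middle of the lid's far edge, half-way through the plate: (80, 0, 2.5) mm of the lid; axes as the lid.
- jar: Bystander: glass jar with a steel cap, 60 mm across, 85 mm high; origin at the centre of its underside. Leave it alone.
- wrench: Bystander: steel wrench lying on the bench. Leave it alone.
- bearing: Bystander: steel bearing ring 72 mm across, 22 mm high; origin at the centre of its underside. Leave it alone.
There are look-alikes about, which are no part of the job. There is more than one size of the lid; the one meant has the size given above.

How it is judged (in metres and radians):
On the way:
1. the tongue is hooked under the ledge while the lid is still tilted, its far edge up (x of lid_tongue in the frame of filter_box below -0.076 m and z of lid_tongue in the frame of filter_box between 0.055 and 0.08 m and z of lid_far in the frame of filter_box above 0.086 m), for 0.1 s.
At the end, for the whole second after the job is handed in: The lid lies flat and still on the seats of the box: tongue tip and far edge both within 2 mm of seat height (mid-plate 75.5 to 79.5 mm over the bench), tilt under 0.025 rad, and its far edge pushed forward under the keeper to within 2.5 mm of the far wall, tongue under the ledge (x of lid_far in the frame of filter_box above 0.0975 m and z of lid_far in the frame of filter_box between 0.0755 and 0.0795 m and z of lid_tongue in the frame of filter_box between 0.0755 and 0.0795 m and angle between the z axis of lid_far and the z axis of filter_box, either way round below 0.025 rad and angle between the x axis of lid_far and the x axis of filter_box, either way round below 0.06 rad and linear speed of lid below 0.01 m/s); the robot touches nothing.
It fails at once if the lid is pressed on the box with more than 40 N (contact force between lid and filter_box above 40 N).
It fails at once if the jar is moved by more than 15 mm (distance of jar from where it was at the start of the episode above 0.015 m).
It fails at once if the wrench is moved by more than 15 mm (distance of wrench from where it was at the start of the episode above 0.015 m).
It fails at once if the bearing is moved by more than 15 mm (distance of bearing from where it was at the start of the episode above 0.015 m).
It also fails if it takes over 64 s, if anything falls off the work surface, if the arm or the gripper's body presses on something with over 40 N, if the wrist force passes 120 N, or if a joint passes its speed limit or range.

## Robot

A 6-joint arm with a two-finger parallel gripper is mounted at the origin on the work surface. World frame = base frame: x ahead of the robot, y to its left, z up, the work surface at z = 0. Lengths are in mm, angles in rad, forces in N, time in s.
With the tool pointing down it reaches from about 300 to 850 mm from the base axis. Payload 5.4 kg.
Tool frame: the origin (TCP) lies between the finger pads; the fingertips stand 25 mm ahead of it and the grasp point (between the pads) lies 6 mm ahead of it; z points along the fingers, y is the direction in which the jaws open and shut (so a half turn about z gives the same grasp; the last joint's range is limited). The gripper opens to 85 mm and grips with 20 to 120 N. Pads are 22 mm wide; open, the fingers measure 114 mm over their backs; the gripper's body (76 mm by 85 mm) begins 54 mm behind the grasp point. The pads swing forward as they close: fully open they stand 13 mm farther back than shut.
Start: joints at [0.909, 0.158, 1.597, -0, 1.386, -0.21], TCP at [251.044, 517.285, 256.299] pointing down, gripper open.
Joint ranges: [-2.91, 2.91], [-0.94, 2.29], [0.18, 2.7], [-1.29, 4.43], [0.17, 2.64], [-3, 3]. Speed limits (rad/s): [2.57, 2.57, 3.14, 3.14, 3.14, 3.14].

## Interface

Orientations are given as [roll, pitch, yaw] about the fixed x, y, z axes, in that order (R = Rz(yaw) Ry(pitch) Rx(roll)).
In Python, from cell import arm gives the robot as it stands.
- The arm moves only by the tool arm_command, never from a script. Its argument "rows" is a list of rows, each a list of 7 numbers: the opening, from 0 (shut) to 1 (fully open), then the shift along the tool's x, y, z in m, then the turn, a rotation vector about the tool's x, y, z in rad. In form: [[hand, tx, ty, tz, rx, ry, rz], ...]. A call has 1 to 5 rows; each row is the pose to reach, as a shift and turn from the pose commanded when the call began, along the tool's axes at that moment; what a row does not reach only later rows make up. A row lasts 1/8 s, in which the tool goes at most 62.5 mm and 10.7 degrees, less where a joint would pass 70% of its speed; a pose out of reach is approached as far as the arm can. A call with a gripper value outside its range is refused whole. The fingers move at their own pace and stop on an object; "force" is the grip in N (left out, the last holds). Time passes only in rows, so rows that repeat a pose let the fingers close. It gives the time, the measured TCP pose, the force and the opening at its end, in the units of the state.
- arm.get_state(): the state, without advancing time (a new reading comes with each control period).
- arm.camera(name): name is "scene" or "top" or "wrist"; returns a dict with "frame" (400x640x3 uint8, red, green, blue), "fx", "fy", "cx", "cy" (pixels), "R" (3x3) and "t" (3): a world point X has camera coordinates R X + t. Camera axes: x right, y down, z forward; pixel columns grow to the right and rows downward; lengths in mm; the calibration is good to about 2 mm. A picture is of the moment at which its call begins. There is no depth.
- arm.finish_job(): hands the job in, once; it reports no verdict.
Trained networks look in a picture, given as the dict that the camera call returned (one of the last four; its "shot" number tells which), for a name from the list of things; names that differ only in an ending like _2 or _b are one class to them, and where a whole thing is asked for, a point or a joint stands for the part that bears it (a point fixed in the world has none). Each returns a list of dicts, best first, with "score" (0 to 1); they miss things now and then, are a little off and sometimes report something else, mostly with a low value. They report only what shows in the picture. A call takes as long as a camera call. They do not tell look-alikes from the thing itself.
- arm.masks_of(label, picture): "pixels" (400x640 bool, what is visible of it) and "extent" ([left, top, right, bottom] in pixels, round what is visible of it).
- arm.landmark_of(label, picture): "pixel" ([row, column] in pixels: a listed point, or the origin of a listed thing).
The state is a dict: "t": time; "qpos": joint angles; "dq": joint speeds; "effort": joint torques, N m; "ee_pos": TCP position; "eef_rot": TCP orientation; "ft_force": force on the tool from outside, world axes, zero at the start; "torque": the same for the moment, N m; "opening": finger opening in mm.
Only numpy, scipy, OpenCV 4.12 (cv2) and the standard library are available. Lean on these libraries where they do the work, as an engineer would, in place of code of your own. Each camera call takes 0.05 s, during which the arm holds its last target.

## Working session

There is one attempt and no reset: what is moved stays moved. The work goes in short steps, Python scripts to look and compute and a tool call to move; the robot and the scene stay as the last step left them, time stands still between calls to the robot, and variables do not carry over. Pictures are saved under pics/ and viewed, and the job is handed in when it is done.

Besides the shell and the picture viewer there is one more tool, called after "Request:" as name([rows], argument=value, ...), one row to a line, values as JSON. arm_command: Moves the arm, as the interface text tells. Its arguments: {"type":"object","properties":{"rows":{"type":"array","items":{"type":"array","items":{"type":"number"}}},"force":{"type":"number"}},"required":["rows"]}

```bash
mkdir -p pics; ls; cat > h.py <<'E'
import numpy as np, cv2
from cell import arm
from scipy.spatial.transform import Rotation as Ro
def ray(c,row,col):
    d=np.array([(col-c['cx'])/c['fx'],(row-c['cy'])/c['fy'],1.0]); R=np.array(c['R']); t=np.array(c['t']).ravel()
    return -R.T@t, R.T@d
def onz(c,row,col,z):
    o,d=ray(c,row,col); return o+d*(z-o[2])/d[2]
def proj(c,X):
    p=np.array(c['R'])@np.array(X,float)+np.array(c['t']).ravel(); return np.array([c['fy']*p[1]/p[2]+c['cy'],c['fx']*p[0]/p[2]+c['cx']])
def save(c,n,crop=None,s=1):
    f=c['frame'][:,:,::-1].copy()
    if crop: a,b,d,e=crop; f=f[b:e,a:d]
    if s!=1: f=cv2.resize(f,None,fx=s,fy=s,interpolation=cv2.INTER_CUBIC)
    cv2.imwrite('pics/'+n,f)
E
python3 - <<'E'
from h import *
np.set_printoptions(precision=1,suppress=True)
print(arm.get_state())
for n in ['scene','top']:
    c=arm.camera(n); save(c,n+'0.png')
    print(n,c['fx'],np.array(c['R']).tolist(),c['t'])
    for l in ['filter_box','lid','lid_grip','lid_tongue','lid_far','ledge_edge','keeper_edge','seat','jar','wrench','bearing']:
        r=arm.landmark_of(l,c)
        print(l,[(np.round(x['pixel'],1).tolist(),round(x['score'],2)) for x in r])
E
```

```text
pics
{'t': 0.0, 'qpos': array([ 0.9,  0.2,  1.6,  0. ,  1.4, -0.2]), 'dq': array([ 0., -0.,  0.,  0., -0.,  0.]), 'effort': array([ -0. , -39.6, -33.1,  -0. ,   0. ,   0. ]), 'ee_pos': array([250.7, 516.9, 255.3]), 'eef_rot': array([-3.1, -0. ,  2.7]), 'ft_force': array([ 0.7,  0.1, -0.2]), 'torque': array([-0.,  0., -0.]), 'opening': 85.17826272949209}
scene 466.9443251403469 [[-0.04568934212127102, 0.9988376739645163, -0.015355295037222102], [0.7416044827567211, 0.023616350079266532, -0.6704215533260173], [-0.6692796688766675, -0.04201867534904231, -0.7418215120568089]] [  29.  -344.5 1831.2]
filter_box [([208.3, 267.3], 0.73)]
lid [([174.8, 380.7], 0.95), ([219.2, 373.4], 0.92), ([277.6, 456.8], 0.68)]
lid_grip [([169.0, 379.6], 0.93), ([215.1, 368.8], 0.92), ([263.7, 456.8], 0.58), ([218.2, 372.7], 0.38)]
lid_tongue [([185.3, 392.4], 0.8), ([196.6, 368.3], 0.73), ([237.5, 420.3], 0.72)]
lid_far [([302.4, 482.8], 0.97), ([237.7, 375.6], 0.82), ([160.3, 368.8], 0.74)]
ledge_edge [([178.0, 262.5], 0.78), ([176.4, 266.6], 0.48), ([219.0, 372.4], 0.35)]
keeper_edge [([213.0, 263.0], 0
[... 305 characters left out ...]
514], [0.19194808764801133, -0.0008389276295263395, -0.9814047217375225]] [ -34.2  553.8 1401.4]
filter_box [([228.8, 363.4], 0.57)]
lid [([210.7, 251.4], 0.84), ([149.3, 181.6], 0.82), ([288.9, 232.7], 0.61)]
lid_grip [([214.3, 250.0], 0.87), ([147.0, 176.7], 0.78), ([290.5, 234.7], 0.73), ([251.0, 370.0], 0.57)]
lid_tongue [([188.9, 203.1], 0.86), ([271.0, 222.3], 0.83), ([247.9, 251.1], 0.68)]
lid_far [([301.1, 243.4], 0.92), ([183.6, 248.5], 0.76), ([121.1, 162.8], 0.56)]
ledge_edge [([250.1, 365.7], 0.62)]
keeper_edge [([191.7, 359.4], 0.85)]
seat [([228.3, 344.2], 0.76)]
jar [([133.1, 302.4], 0.6), ([211.4, 250.3], 0.58)]
wrench [([232.0, 461.9], 0.72)]
bearing [([241.4, 157.9], 0.76)]
```

View pics/scene0.png

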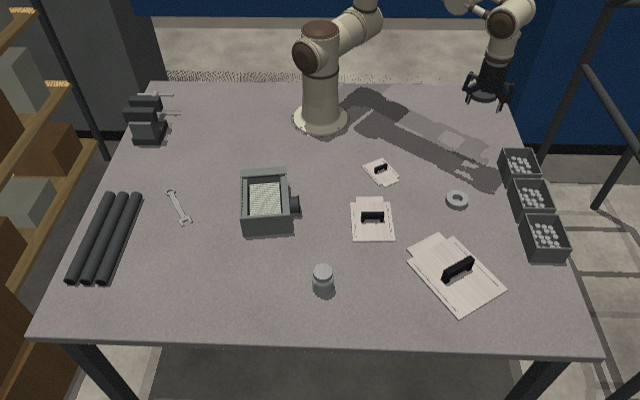

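View pics/top0.png

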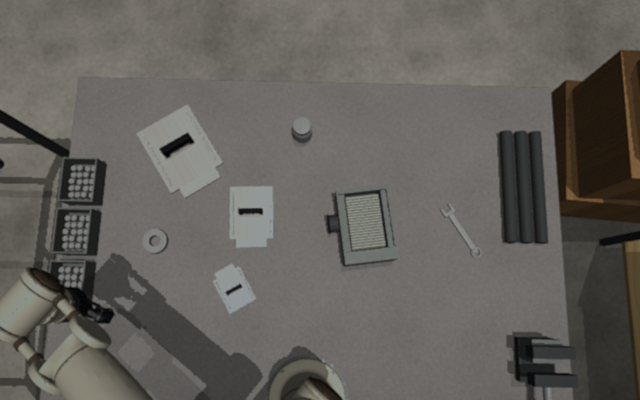

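```bash
python3 - <<'E'
from h import *
np.set_printoptions(precision=1,suppress=True)
c=arm.camera('top'); save(c,'top_crop.png',(120,90,420,330),2.6)
for m in arm.masks_of('lid',c):
    px=m['pixels'].astype(np.uint8); 
    pts=np.argwhere(px); w=np.array([onz(c,r,k,5)[:2] for r,k in pts]).astype(np.float32)
    (ce,sz,an)=cv2.minAreaRect(w); print('lid',m['score'],m['extent'],ce,sz,an)
for l,z in [('filter_box',87),('jar',85),('wrench',0),('bearing',22)]:
  for m in arm.masks_of(l,c):
    px=m['pixels'].astype(np.uint8); 
    pts=np.argwhere(px); w=np.array([onz(c,r,k,z)[:2] for r,k in pts]).astype(np.float32)
    print(l,m['score'],m['extent'],cv2.minAreaRect(w))
P=lambda l,r,k,z: print(l,onz(c,r,k,z))
P('grip',214.3,250,30);P('tongue',247.9,251.1,2.5);P('far',183.6,248.5,2.5)
P('ledge',250.1,365.7,82);P('keeper',191.7,359.4,82);P('seat',228.3,344.2,75);P('box',228.8,363.4,0)
s=arm.camera('scene')
P=lambda l,r,k,z: print(l,onz(s,r,k,z))
P('grip',215.1,368.8,30);P('tongue',196.6,368.3,2.5);P('far',237.7,375.6,2.5)
P('ledge',178,262.5,82);P('keeper',213,263,82);P('seat',190.7,280.7,75);P('box',208.3,267.3,0)
c=arm.camera('wrist');save(c,'w0.png')
E
```

```text
lid 0.97 [229.6, 186.1, 272.6, 248.0] (510.6195068359375, 180.937744140625) (185.20852661132812, 128.00433349609375) 2.286282777786255
lid 0.95 [135.5, 107.8, 222.4, 200.9] (704.19677734375, 402.88885498046875) (264.15631103515625, 183.0322723388672) 32.70001220703125
lid 0.59 [212.1, 264.1, 254.0, 315.4] (300.9411926269531, 223.869384765625) (126.71546936035156, 90.88195037841797) 31.541807174682617
lid 0.39 [326.4, 183.7, 399.2, 267.6] (490.9355163574219, -147.22506713867188) (230.72689819335938, 194.45314025878906) 8.113980293273926
filter_box 0.75 [327.9, 187.2, 399.7, 265.8] ((478.5692138671875, -140.0831756591797), (216.41978454589844, 185.4493408203125), 8.063809394836426)
jar 0.88 [293.0, 115.6, 312.3, 143.3] ((757.1270141601562, 33.416175842285156), (79.82099914550781, 55.785919189453125), 1.4284440279006958)
wrench 0.65 [442.3, 204.6, 480.6, 258.8] ((483.17401123046875, -450.7263488769531), (177.26382446289062, 37.48537063598633), 34.888328552246094)
bearing 0.89 [143.4, 231.5, 169.9, 252.0] ((428.4039611816406, 455.96380615234375), (70.44242858886719, 73.93373107910156), 1.2984939813613892)
grip [512.4 179.6  30. ]
tongue [416.3 175.2   2.5]
far [611.2 192.5   2.5]
ledge [ 409.7 -156.4   82. ]
keeper [ 576.7 -137.7   82. ]
seat [470.9 -95.8  75. ]
box [ 481.1 -157.3    0. ]
grip [524.7 170.3  30. ]
tongue [419.8 174.3   2.5]
far [591.6 190.7   2.5]
ledge [ 423.6 -168.8   82. ]
keeper [ 572.  -149.8   82. ]
seat [ 471.4 -106.4   75. ]
box [ 479.9 -154.3    0. ]
```

View pics/top_crop.png

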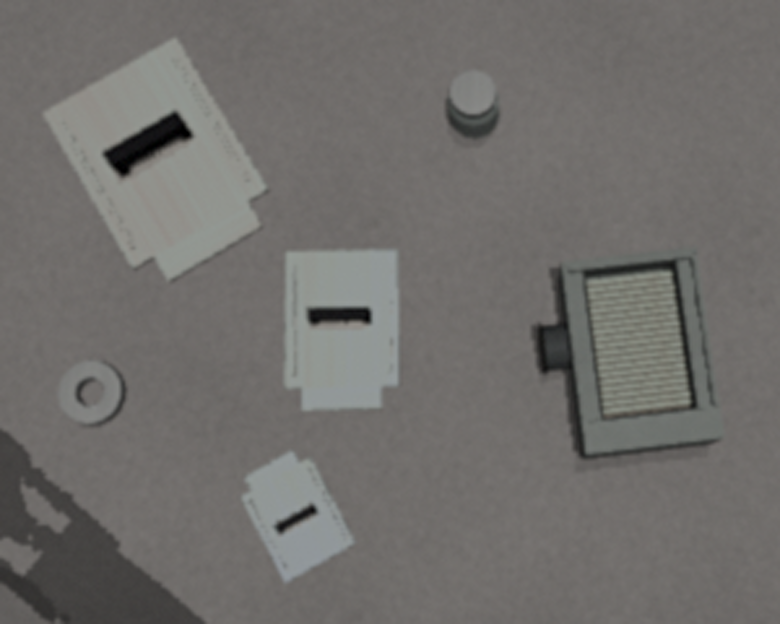

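View pics/w0.png

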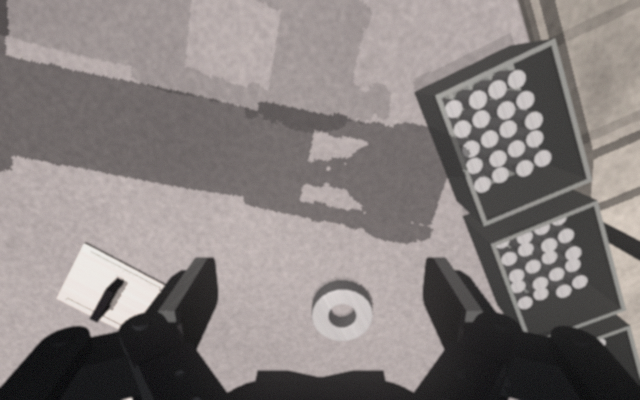

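```bash
cat >> h.py <<'E'
import json,os
def getcmd():
    d=json.load(open('cmd.json')); return np.array(d['p']),Ro.from_matrix(d['R'])
def setcmd(p,R): json.dump({'p':list(map(float,p)),'R':R.as_matrix().tolist()},open('cmd.json','w'))
def apply(row):  # last row of the sent call
    p,R=getcmd(); r=np.array(row[1:],float)
    setcmd(p+R.apply(r[:3]*1000),R*Ro.from_rotvec(r[3:]))
def plan(p1,R1,n,hand):
    p,R=getcmd(); dp=np.array(p1)-p; rv=(R.inv()*R1).as_rotvec(); d=R.inv().apply(dp)/1000
    print('dist',np.linalg.norm(dp),'ang',np.degrees(np.linalg.norm(rv)))
    for i in range(1,n+1):
        f=i/n; print([hand]+[round(float(v),4) for v in np.r_[d*f,rv*f]])
E
python3 - <<'E'
from h import *
np.set_printoptions(precision=3,suppress=True)
s=arm.get_state(); print(s['eef_rot'])
c=arm.camera('wrist'); R=np.array(c['R']);t=np.array(c['t']).ravel(); o=-R.T@t
Rt=Ro.from_euler('xyz',s['eef_rot'])
print('cam in tool',Rt.inv().apply(o-s['ee_pos']),'axes in tool',(Rt.as_matrix().T@R.T),c['fx'])
setcmd([251.044,517.285,256.299],Ro.from_euler('xyz',s['eef_rot']))
p1=[420,-150,330]
plan(p1,Ro.from_euler('xyz',[np.pi,0,1.70]),14,1)
E
```

```text
[-3.142 -0.     2.69 ]
cam in tool [  78.445    0.474 -118.504] axes in tool [[-0.001 -0.952 -0.307]
 [ 1.    -0.001 -0.001]
 [ 0.001 -0.307  0.952]] 356.97969918704644
dist 692.2768510949936 ang 56.711276572943355
[1, -0.0317, -0.0376, -0.0053, -0.0, -0.0, 0.0707]
[1, -0.0633, -0.0752, -0.0105, -0.0, -0.0, 0.1414]
[1, -0.095, -0.1128, -0.0158, -0.0, -0.0, 0.2121]
[1, -0.1267, -0.1504, -0.0211, -0.0, -0.0, 0.2828]
[1, -0.1583, -0.1881, -0.0263, -0.0, -0.0, 0.3535]
[1, -0.19, -0.2257, -0.0316, -0.0, -0.0, 0.4242]
[1, -0.2217, -0.2633, -0.0369, -0.0, -0.0, 0.4949]
[1, -0.2533, -0.3009, -0.0421, -0.0, -0.0, 0.5656]
[1, -0.285, -0.3385, -0.0474, -0.0, -0.0, 0.6363]
[1, -0.3167, -0.3761, -0.0526, -0.0, -0.0, 0.707]
[1, -0.3483, -0.4137, -0.0579, -0.0, -0.0, 0.7777]
[1, -0.38, -0.4513, -0.0632, -0.0, -0.0, 0.8484]
[1, -0.4117, -0.489, -0.0684, -0.0, -0.0, 0.9191]
[1, -0.4433, -0.5266, -0.0737, -0.0, -0.0, 0.9898]
```

```bash
python3 - <<'E'
from h import *
plan([480,-120,300],Ro.from_euler('xyz',[np.pi,0,1.69]),15,1)
E
```

```text
dist 678.574092168276 ang 57.28423436802747
[1, -0.0323, -0.0316, -0.0029, -0.0, -0.0, 0.0667]
[1, -0.0646, -0.0631, -0.0058, -0.0, -0.0, 0.1333]
[1, -0.0968, -0.0947, -0.0087, -0.0, -0.0, 0.2]
[1, -0.1291, -0.1262, -0.0117, -0.0, -0.0, 0.2666]
[1, -0.1614, -0.1578, -0.0146, -0.0, -0.0, 0.3333]
[1, -0.1937, -0.1894, -0.0175, -0.0, -0.0, 0.3999]
[1, -0.226, -0.2209, -0.0204, -0.0, -0.0, 0.4666]
[1, -0.2582, -0.2525, -0.0233, -0.0, -0.0, 0.5332]
[1, -0.2905, -0.284, -0.0262, -0.0, -0.0, 0.5999]
[1, -0.3228, -0.3156, -0.0291, -0.0, -0.0, 0.6665]
[1, -0.3551, -0.3471, -0.0321, -0.0, -0.0, 0.7332]
[1, -0.3874, -0.3787, -0.035, -0.0, -0.0, 0.7998]
[1, -0.4196, -0.4103, -0.0379, -0.0, -0.0, 0.8665]
[1, -0.4519, -0.4418, -0.0408, -0.0, -0.0, 0.9331]
[1, -0.4842, -0.4734, -0.0437, -0.0, -0.0, 0.9998]
```

Request:
arm_command([
  [1,-0.032,-0.032,-0.003,0,0,0.08],
  [1,-0.065,-0.063,-0.006,0,0,0.16],
  [1,-0.097,-0.095,-0.009,0,0,0.24],
  [1,-0.13,-0.127,-0.012,0,0,0.32],
  [1,-0.16,-0.16,-0.015,0,0,0.4],
])

```text
t: 2.28
ee_pos: [325.5, 302.1, 271.6]
eef_rot: [3.141, 0.0, 2.287]
ft_force: [0.4, 0.1, -0.1]
opening: 85.4
```

```bash
python3 - <<'E'
from h import *
apply([1,-0.16,-0.16,-0.015,0,0,0.4])
print(getcmd()[0],arm.get_state()['ee_pos'],arm.get_state()['eef_rot'])
plan([480,-120,300],Ro.from_euler('xyz',[np.pi,0,1.69]),9,1)
E
```

```text
[325.13775917 303.48565634 271.29751665] [325.53144497 302.11907287 271.56377174] [3.14099426e+00 3.23098685e-04 2.28724708e+00]
dist 451.82546111224394 ang 34.365922565778035
[1, -0.0467, -0.018, -0.0032, -0.0, -0.0, 0.0666]
[1, -0.0935, -0.0361, -0.0064, -0.0, -0.0, 0.1333]
[1, -0.1402, -0.0541, -0.0096, -0.0, -0.0, 0.1999]
[1, -0.187, -0.0722, -0.0128, -0.0, -0.0, 0.2666]
[1, -0.2337, -0.0902, -0.0159, -0.0, -0.0, 0.3332]
[1, -0.2804, -0.1083, -0.0191, -0.0, -0.0, 0.3999]
[1, -0.3272, -0.1263, -0.0223, -0.0, -0.0, 0.4665]
[1, -0.3739, -0.1444, -0.0255, -0.0, -0.0, 0.5332]
[1, -0.4207, -0.1624, -0.0287, -0.0, -0.0, 0.5998]
```

Request:
arm_command([
  [1,-0.05,-0.019,-0.003,0,0,0.07],
  [1,-0.1,-0.038,-0.006,0,0,0.14],
  [1,-0.15,-0.057,-0.01,0,0,0.21],
  [1,-0.2,-0.076,-0.013,0,0,0.28],
  [1,-0.25,-0.095,-0.016,0,0,0.35],
])

```text
t: 2.9
ee_pos: [418.7, 51.1, 287.7]
eef_rot: [3.141, 0.0, 1.937]
ft_force: [0.3, -0.3, -0.5]
opening: 85.5
```

```bash
python3 - <<'E'
from h import *
apply([1,-0.25,-0.095,-0.016,0,0,0.35])
print(getcmd()[0],arm.get_state()['ee_pos'],arm.get_state()['eef_rot'])
plan([480,-120,300],Ro.from_euler('xyz',[np.pi,0,1.69]),4,1)
E
```

```text
[418.31247743  52.79953802 287.29570274] [418.70332184  51.09050831 287.72662395] [3.14052195e+00 4.00033793e-04 1.93733738e+00]
dist 183.91962904610747 ang 14.312399746259873
[1, -0.0459, -0.0012, -0.0032, -0.0, -0.0, 0.0624]
[1, -0.0917, -0.0024, -0.0064, -0.0, -0.0, 0.1249]
[1, -0.1376, -0.0036, -0.0095, -0.0, -0.0, 0.1873]
[1, -0.1834, -0.0048, -0.0127, -0.0, -0.0, 0.2498]
```

Request:
arm_command([
  [1,-0.046,-0.001,-0.003,0,0,0.06],
  [1,-0.092,-0.002,-0.006,0,0,0.12],
  [1,-0.138,-0.004,-0.01,0,0,0.19],
  [1,-0.183,-0.005,-0.013,0,0,0.25],
  [1,-0.183,-0.005,-0.013,0,0,0.25],
])

```text
t: 3.52
ee_pos: [480.1, -122.1, 300.4]
eef_rot: [3.141, 0.001, 1.686]
ft_force: [0.1, 0.3, -1.0]
opening: 85.3
```

```bash
python3 - <<'E'
from h import *
apply([1,-0.183,-0.005,-0.013,0,0,0.25])
s=arm.get_state();print(getcmd()[0],s['ee_pos'],s['eef_rot'])
c=arm.camera('wrist'); save(c,'w1.png')
import pickle; pickle.dump(c,open('w1.pkl','wb'))
for l,z in [('ledge_edge',82),('keeper_edge',82),('seat',75),('filter_box',0)]:
    for x in arm.landmark_of(l,c): print(l,np.round(x['pixel'],1),round(x['score'],2),np.round(onz(c,*x['pixel'],z),1))
E
```

```text
[ 479.6545388  -119.6857747   300.29448746] [ 480.12876305 -122.14413337  300.41282873] [3.14144617e+00 5.80651556e-04 1.68602420e+00]
keeper_edge [194.4 414.8] 0.63 [ 577.7 -144.7   82. ]
seat [135.2 317.3] 0.7 [474.9 -98.3  75. ]
filter_box [174.5 319.8] 0.71 [ 483.9 -157.4    0. ]
```

View pics/w1.png

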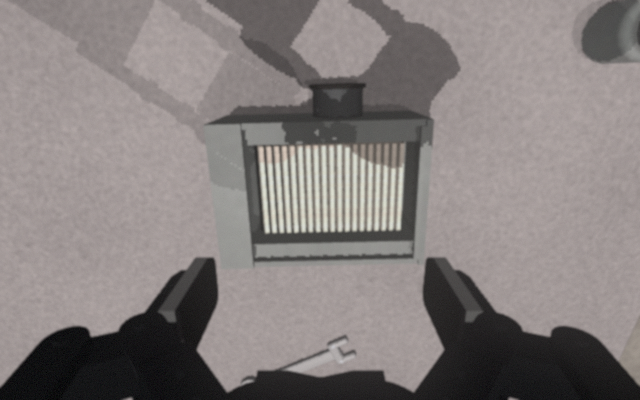

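```bash
python3 - <<'E'
from h import *; import pickle
c=pickle.load(open('w1.pkl','rb')); save(c,'w1c.png',(190,80,450,280),3)
E
```

```text
(no output)
```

View pics/w1c.png

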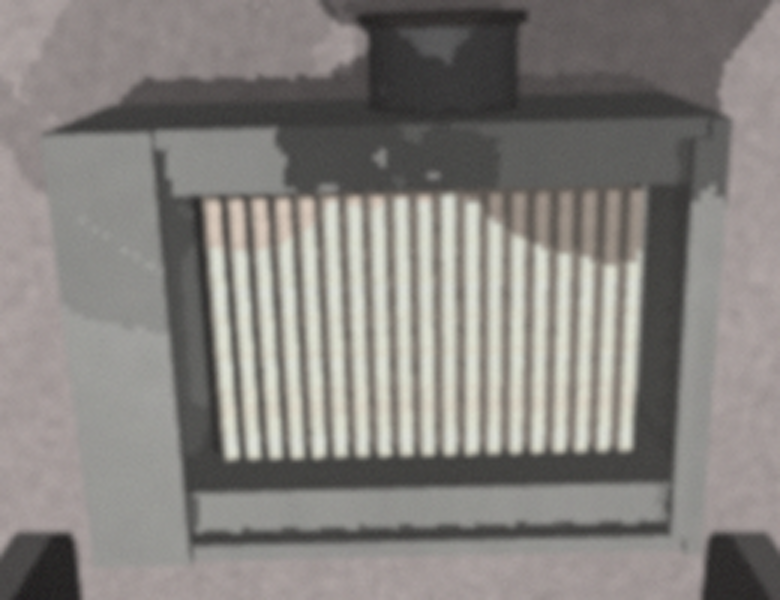

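```bash
python3 - <<'E'
from h import *; import pickle
from scipy.optimize import least_squares
c=pickle.load(open('w1.pkl','rb'))
M=[((-106,75,87),(45,135)),((-106,-75,87),(100,563)),((-72,75,87),(155,130)),((-72,-75,87),(190,560)),((106,75,86.5),(731,121)),((106,-75,86.5),(706,552)),((95,-69,86.5),(670,548))]
def f(v):
    r=[]
    for X,u in M:
        w=Ro.from_euler('z',v[2]).apply(X)+[v[0],v[1],0]
        r+=list((proj(c,w)-[80+u[1]/3,190+u[0]/3]))
    return np.array(r)
s=least_squares(f,[480,-150,.13],loss='soft_l1'); print(s.x, np.round(f(s.x).reshape(-1,2),1))
img=c['frame'][:,:,::-1].copy()
img=cv2.resize(img,None,fx=2,fy=2)
def L(pts):
    q=[]
    for X in pts:
        w=Ro.from_euler('z',s.x[2]).apply(X)+[s.x[0],s.x[1],0]; a=proj(c,w); q.append([int(a[1]*2+.5),int(a[0]*2+.5)])
    cv2.polylines(img,[np.array(q)],True,(0,0,255),1)
L([(-106,75,87),(-72,75,87),(-72,-75,87),(-106,-75,87)]);L([(-72,53,75),(100,53,75),(100,-53,75),(-72,-53,75)]);L([(106,75,86.5),(95,69,86.5),(95,-69,86.5),(106,-75,86.5)])
L([(-72,-69,84),(95,-69,84)]);L([(-72,69,84),(95,69,84)])
cv2.imwrite('pics/fit.png',img[150:570,360:910])
E
```

```text
[ 4.85728502e+02 -1.58509127e+02  1.33258700e-01] [[-0.6 -0.1]
 [ 0.7 -1.5]
 [ 0.3  0. ]
 [ 1.1  0.8]
 [-0.5  1.5]
 [ 0.7 -1.6]
 [-2.9  0.2]]
```

View pics/fit.png

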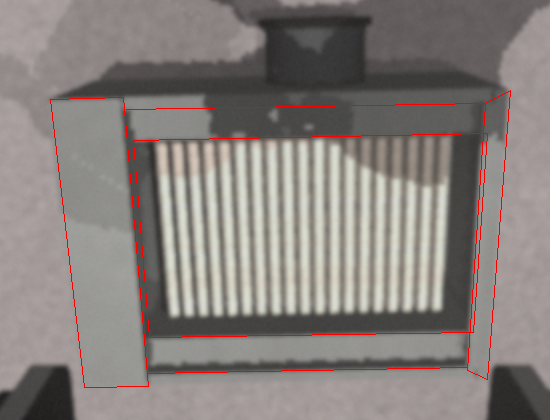

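```bash
python3 - <<'E'
from h import *
plan([520,180,220],Ro.from_euler('xyz',[np.pi,0,1.61]),6,1)
E
```

```text
dist 312.8682222829085 ang 4.572117265368623
[1, 0.0488, 0.0126, 0.0134, -0.0, -0.0, 0.0133]
[1, 0.0976, 0.0252, 0.0268, -0.0, -0.0, 0.0266]
[1, 0.1464, 0.0378, 0.0401, -0.0, -0.0, 0.0399]
[1, 0.1952, 0.0504, 0.0535, -0.0, -0.0, 0.0532]
[1, 0.244, 0.063, 0.0669, -0.0, -0.0, 0.0665]
[1, 0.2928, 0.0756, 0.0803, -0.0, -0.0, 0.0798]
```

Request:
arm_command([
  [1,0.056,0.014,0.013,0,0,0.014],
  [1,0.113,0.028,0.03,0,0,0.03],
  [1,0.17,0.043,0.045,0,0,0.045],
  [1,0.226,0.058,0.06,0,0,0.06],
  [1,0.28,0.072,0.08,0,0,0.08],
])

```text
t: 4.4
ee_pos: [517.6, 169.8, 220.6]
eef_rot: [3.14, -0.0, 1.611]
ft_force: [0.0, -0.9, 0.1]
opening: 85.7
```

Request:
arm_command([
  [1,0.012,0.003,0,0,0,0],
  [1,0.012,0.003,0,0,0,0],
])

```text
t: 4.65
ee_pos: [520.1, 179.9, 220.6]
eef_rot: [3.141, 0.0, 1.612]
ft_force: [0.3, 0.0, -0.1]
opening: 85.2
```

```bash
python3 - <<'E'
from h import *
apply([1,.28,.072,.08,0,0,.08]);apply([1,.012,.003,0,0,0,0])
s=arm.get_state();print(getcmd()[0],s['ee_pos'],s['eef_rot'],s['ft_force'])
c=arm.camera('wrist'); save(c,'w2.png')
import pickle; pickle.dump(c,open('w2.pkl','wb'))
for l,z in [('lid_grip',30),('lid_tongue',2.5),('lid_far',2.5)]:
    for x in arm.landmark_of(l,c): print(l,np.round(x['pixel'],1),round(x['score'],2),np.round(onz(c,*x['pixel'],z),1))
E
```

```text
[520.43216971 178.98997673 220.29484974] [520.10859155 179.89071526 220.59614309] [3.14128150e+00 3.92842882e-04 1.61248993e+00] [ 0.32914754  0.03622289 -0.0838538 ]
lid_grip [159.1 212.3] 0.57 [424.8 184.7  30. ]
lid_grip [166.4 324.1] 0.56 [523.9 182.1  30. ]
lid_grip [108.9  63.4] 0.56 [300.9 223.2  30. ]
lid_tongue [159.5 211.7] 0.77 [415.9 177.7   2.5]
lid_tongue [ 70.  139.8] 0.75 [356.1 257.    2.5]
lid_far [139.4  35. ] 0.94 [249.7 190.4   2.5]
lid_far [163.  406.3] 0.78 [603.7 181.9   2.5]
```

View pics/w2.png

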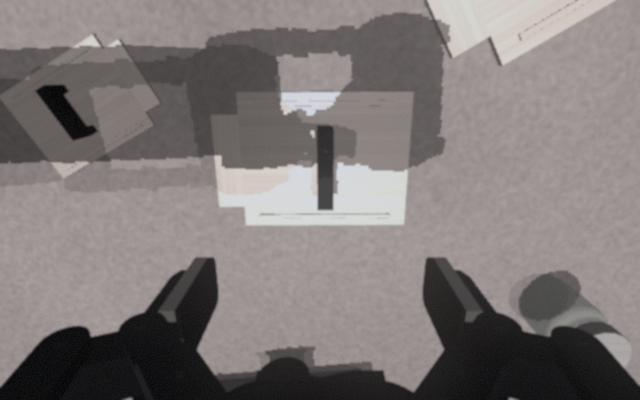

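```bash
python3 - <<'E'
from h import *; import pickle
np.set_printoptions(precision=1,suppress=True)
c=pickle.load(open('w2.pkl','rb')); save(c,'w2c.png',(200,80,430,240),3.4)
for n,r,k in [('TL',93,237),('TR',92,413),('BL',225,246),('BR',224,405)]: print(n,onz(c,r,k,5))
for n,r,k in [('barT',127,325),('barB',208,325)]: print(n,onz(c,r,k,41))
E
```

```text
TL [442.8 240.8   5. ]
TR [601.5 248.1   5. ]
BL [447.9 111.6   5. ]
BR [609.  119.3   5. ]
barT [522.9 218.5  41. ]
barB [526.1 146.8  41. ]
```

View pics/w2c.png

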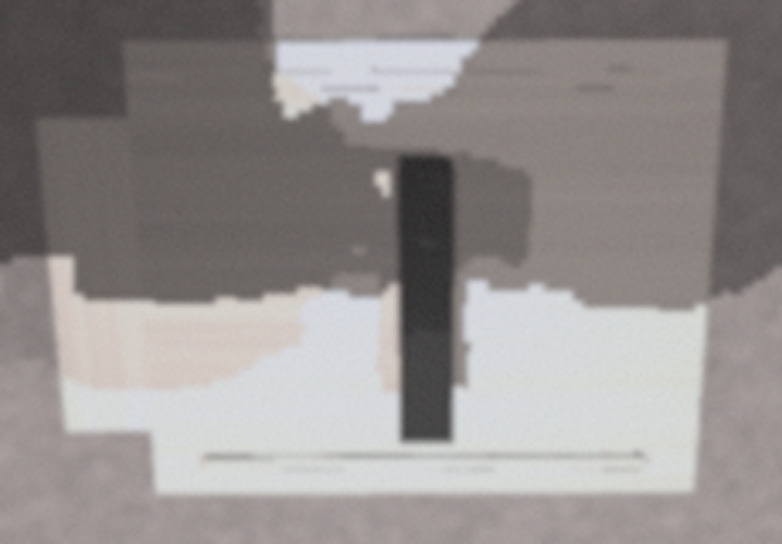

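```bash
python3 - <<'E'
from h import *
plan([524.5,181,37],Ro.from_euler('xyz',[np.pi,0,np.pi/2+.047]),1,1)
E
```

```text
dist 183.35100048301751 ang 0.45824230178763165
[1, 0.0018, 0.0041, 0.1833, -0.0, -0.0, -0.008]
```

Request:
arm_command([
  [1,0.002,0.004,0.05,0,0,-0.008],
  [1,0.002,0.004,0.1,0,0,-0.008],
  [1,0.002,0.004,0.14,0,0,-0.008],
  [1,0.002,0.004,0.165,0,0,-0.008],
  [1,0.002,0.004,0.183,0,0,-0.008],
])

```text
t: 5.48
ee_pos: [524.3, 180.1, 36.5]
eef_rot: [-3.141, 0.0, 1.616]
ft_force: [-0.1, -0.3, 0.6]
opening: 85.3
```

Request:
arm_command([
  [1,0,0,0,0,0,0],
  [0,0,0,0,0,0,0],
  [0,0,0,0,0,0,0],
  [0,0,0,0,0,0,0],
  [0,0,0,0,0,0,0],
], force=90)

```text
t: 6.1
ee_pos: [524.5, 181.2, 37.9]
eef_rot: [3.141, -0.0, 1.618]
ft_force: [-8.1, -1.7, 20.6]
opening: 12.7
```

```bash
python3 - <<'E'
from h import *
apply([1,.002,.004,.183,0,0,-.008])
s=arm.get_state();print(getcmd()[0],s['ee_pos'],s['eef_rot'],s['ft_force'],s['opening'])
E
```

```text
[524.34897443 181.14494296  37.29480941] [524.5094566  181.22132906  37.88320514] [ 3.14129904e+00 -6.87444055e-06  1.61790522e+00] [-8.05090088 -1.73629358 20.63616785] 12.715712119198978
```

Request:
arm_command([
  [0,0,0,0,0,0,0],
  [0,0,0,-0.002,0,0,0],
  [0,0,0,-0.004,0,0,0],
])

```text
t: 6.48
ee_pos: [523.5, 181.0, 40.5]
eef_rot: [-3.14, 0.0, 1.618]
ft_force: [-0.4, -0.0, -3.3]
opening: 12.5
```

Request:
arm_command([
  [0,0,0,-0.015,0,0,0],
  [0,0,0,-0.03,0,0,0],
  [0,0,0,-0.045,0,0,0],
  [0,0,0,-0.06,0,0,0],
  [0,0,0,-0.06,0,0,0],
])

```text
t: 7.1
ee_pos: [525.7, 181.3, 103.3]
eef_rot: [3.138, -0.0, 1.618]
ft_force: [0.8, -0.7, -3.4]
opening: 12.7
```

```bash
python3 - <<'E'
from h import *
apply([1,0,0,-.004,0,0,0]);apply([1,0,0,-.06,0,0,0])
s=arm.get_state();print(getcmd()[0],s['ee_pos'],s['eef_rot'],s['ft_force'],s['torque'],s['opening'])
c=arm.camera('wrist'); save(c,'w3.png')
import pickle; pickle.dump(c,open('w3.pkl','wb'))
c=arm.camera('scene'); save(c,'s3.png',(280,100,500,260),3.5)
E
```

```text
[524.3497329  181.14476178 101.2948094 ] [525.69207811 181.32277109 103.3305963 ] [ 3.13777233e+00 -2.62511689e-04  1.61779034e+00] [ 0.79466788 -0.70490613 -3.39258142] [ 0.03537781 -0.06742704 -0.01275864] 12.72480043580493
```

View pics/w3.png

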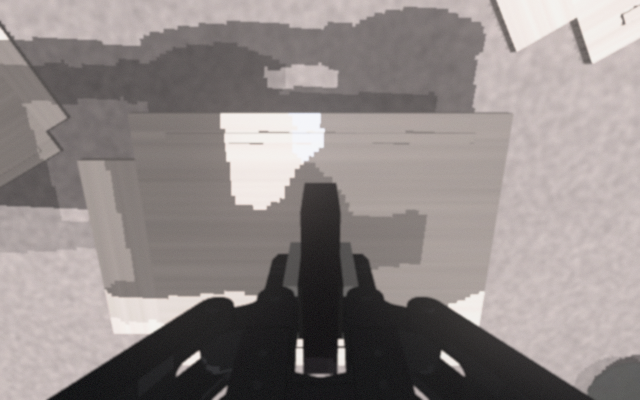

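View pics/s3.png

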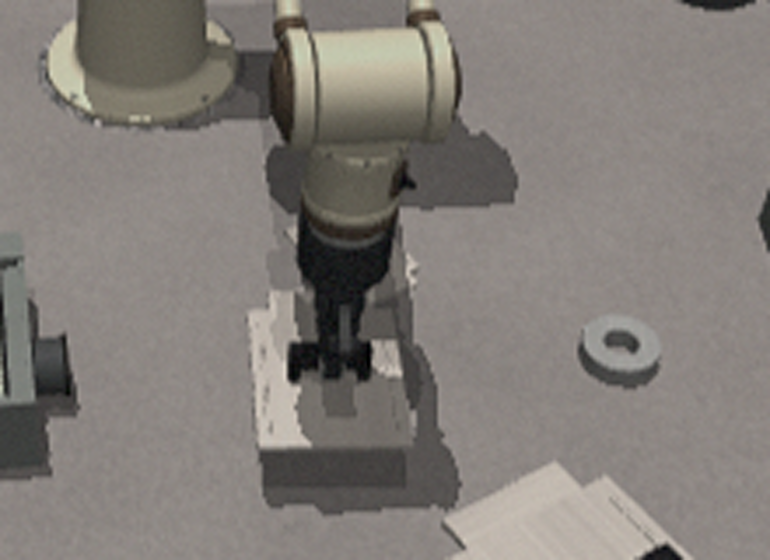

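```bash
python3 - <<'E'
from h import *; import pickle
from scipy.optimize import least_squares
c=pickle.load(open('w3.pkl','rb'));save(c,'w3c.png',(60,90,540,350),1.6)
for i in range(4):
    s=arm.get_state();print(s['t'],s['ee_pos'],s['eef_rot'])
p,R=getcmd()
M=[((80,65,5),(512,113)),((-80,65,5),(129,113)),((-105,45,5),(79,160)),((-105,-45,5),(113,333)),((-80,45,5),(136,160))]
def lidpose(v): # tool->lid: v offset of lid origin in tool, rotvec
    return v
def f(v):
    Rl=R*Ro.from_euler('xyz',[np.pi,0,np.pi/2])*Ro.from_rotvec(v[3:]); o=p+v[:3]
    return np.concatenate([proj(c,Rl.apply(X)+o)-[u[1],u[0]] for X,u in M])
s=least_squares(f,[0,0,-37,0,0,0]);print(np.round(s.x,3),np.round(f(s.x),1))
print('R0',(R*Ro.from_euler('xyz',[np.pi,0,np.pi/2])).as_euler('xyz'))
E
```

```text
7.2 [524.17547543 181.10894337 101.25193583] [-3.14140037e+00  9.52251972e-06  1.61777672e+00]
7.2 [524.17547543 181.10894337 101.25193583] [-3.14140037e+00  9.52251972e-06  1.61777672e+00]
7.2 [524.17547543 181.10894337 101.25193583] [-3.14140037e+00  9.52251972e-06  1.61777672e+00]
7.2 [524.17547543 181.10894337 101.25193583] [-3.14140037e+00  9.52251972e-06  1.61777672e+00]
[ 1.5360e+00 -7.5300e-01 -3.4821e+01 -2.2000e-02 -1.7000e-02 -0.0000e+00] [ 0.2 -0.1  0.  -0.2 -0.3  0.1  0.3  0.3 -0.2 -0.1]
R0 [3.38467544e-06 1.17050169e-05 4.70021724e-02]
```

View pics/w3c.png

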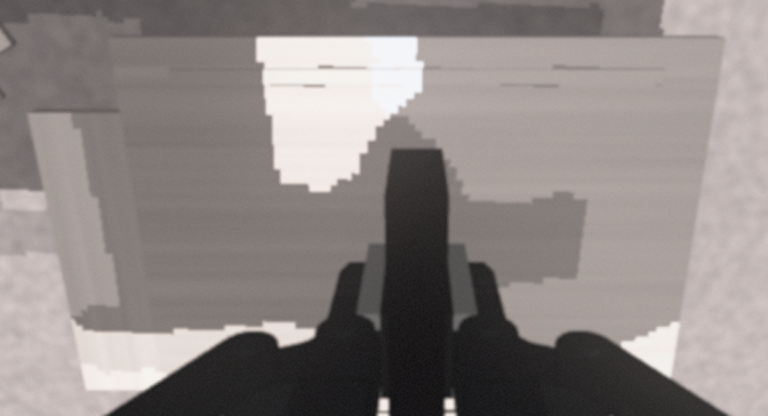

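```bash
cat >> h.py <<'E'
BOX=[485.0,-158.0,0.135]
OFF=np.array([0.7,-0.3,-36.5]); PIT=0.01  # lid held with pitch (far up) relative to tool
TL=Ro.from_euler('xyz',[np.pi,0,np.pi/2])
def tcp_for(xt,zt,th,y=0.0,box=None,yaw=0.0):
    b=box or BOX
    Rb=Ro.from_euler('z',b[2]+yaw); Rl=Rb*Ro.from_euler('y',-th)
    tip=Ro.from_euler('z',b[2]).apply([xt,y,zt])+[b[0],b[1],0]
    o=tip-Rl.apply([-105,0,2.5])
    Rn=Rb*Ro.from_euler('y',-(th-PIT))  # nominal tool-lid frame
    return o-Rn.apply(OFF), Rn*TL.inv()
def where(p=None,R=None,b=None):
    b=b or BOX
    if p is None: p,R=getcmd()
    Rn=R*TL; Rl=Rn*Ro.from_euler('y',-PIT); o=p+Rn.apply(OFF)
    Bi=Ro.from_euler('z',-b[2]); g=lambda X: Bi.apply(Rl.apply(X)+o-[b[0],b[1],0])
    e=(Bi*Rl).as_euler('xyz'); return np.round(g([-105,0,2.5]),2),np.round(g([80,0,2.5]),2),np.round(e,3)
def st():
    s=arm.get_state(); p,R=getcmd(); Bi=Ro.from_euler('z',-BOX[2])
    print('t',round(s['t'],2),'err',np.round(s['ee_pos']-p,2),'Fbox',np.round(Bi.apply(s['ft_force']),1),'T',np.round(Bi.apply(s['torque']),2),'op',round(s['opening'],1))
    print('cmd tip/far/e',*where()); print('meas',*where(s['ee_pos'],Ro.from_euler('xyz',s['eef_rot'])))
E
python3 - <<'E'
from h import *
print(where()); p,R=tcp_for(-50,115,0.3); print(p)
plan(p,R,7,0)
st()
E
```

```text
(array([-19.31, 339.63,  66.25]), array([164.97, 323.37,  68.09]), array([ 0.   , -0.01 , -0.088]))
[ 524.53731697 -152.32704386  178.41701538]
dist 342.2737427823931 ang 17.359388524559762
[0, -0.0476, -0.0022, -0.011, -0.0414, 0.0018, -0.0125]
[0, -0.0952, -0.0044, -0.022, -0.0828, 0.0036, -0.025]
[0, -0.1428, -0.0066, -0.0331, -0.1242, 0.0055, -0.0374]
[0, -0.1903, -0.0088, -0.0441, -0.1656, 0.0073, -0.0499]
[0, -0.2379, -0.0111, -0.0551, -0.207, 0.0091, -0.0624]
[0, -0.2855, -0.0133, -0.0661, -0.2484, 0.0109, -0.0749]
[0, -0.3331, -0.0155, -0.0771, -0.2898, 0.0128, -0.0874]
t 7.2 err [-0.17 -0.04 -0.04] Fbox [-1.   0.4 -4.4] T [-0.01  0.02 -0.04] op 12.3
cmd tip/far/e [-19.31 339.63  66.25] [164.97 323.37  68.09] [ 0.    -0.01  -0.088]
meas [-19.49 339.62  66.22] [164.79 323.36  68.04] [-0.    -0.01  -0.088]
```

Request:
arm_command([
  [0,-0.02,-0.001,-0.045,-0.03,0.001,-0.01],
  [0,-0.07,-0.003,-0.077,-0.08,0.004,-0.025],
  [0,-0.125,-0.006,-0.077,-0.13,0.006,-0.04],
  [0,-0.18,-0.009,-0.077,-0.18,0.008,-0.055],
  [0,-0.235,-0.011,-0.077,-0.23,0.01,-0.07],
])

```text
t: 7.82
ee_pos: [523.4, -55.4, 177.4]
eef_rot: [2.911, -0.002, 1.689]
ft_force: [0.1, 0.2, -4.6]
opening: 12.5
```

```bash
python3 - <<'E'
from h import *
apply([0, -0.235, -0.011, -0.077, -0.23, 0.01, -0.07])
p,R=tcp_for(-50,115,0.3)
plan(p,R,2,0)
st()
E
```

```text
dist 98.2144548367167 ang 3.5728746947561243
[0, -0.0488, -0.0055, -0.0014, -0.0299, 0.0013, -0.0087]
[0, -0.0976, -0.011, -0.0029, -0.0598, 0.0027, -0.0174]
t 7.83 err [-1.01 -1.27 -0.88] Fbox [ 0.1  0.2 -4.6] T [0.05 0.18 0.04] op 12.5
cmd tip/far/e [-40.53  99.08 120.37] [139.13  95.86 164.37] [ 0.002 -0.24  -0.018]
meas [-41.71  97.9  119.49] [137.95  94.82 163.49] [ 0.002 -0.24  -0.017]
```

Request:
arm_command([
  [0,-0.05,-0.005,-0.001,-0.03,0.001,-0.009],
  [0,-0.098,-0.011,-0.003,-0.06,0.003,-0.017],
  [0,-0.098,-0.011,-0.003,-0.06,0.003,-0.017],
])

```text
t: 8.2
ee_pos: [523.6, -156.0, 177.7]
eef_rot: [2.853, -0.001, 1.7]
ft_force: [-0.2, 0.5, -4.4]
opening: 12.9
```

```bash
python3 - <<'E'
from h import *
apply([0, -0.098, -0.011, -0.003, -0.06, 0.003, -0.017])
st()
import pickle
for n in ['wrist','scene','top']:
    c=arm.camera(n); pickle.dump(c,open(n+'4.pkl','wb'))
    save(c,n+'4.png',*(((200,130,340,250),5) if n=='scene' else ((290,150,430,290),4) if n=='top' else (None,1)))
st()
E
```

```text
t 8.2 err [-1.01 -3.23 -0.79] Fbox [-0.1  0.5 -4.4] T [ 0.04  0.28 -0.02] op 12.9
cmd tip/far/e [-50.01  -0.4  115.09] [126.72  -0.47 169.79] [ 0.  -0.3 -0. ]
meas [-51.53  -2.99 114.42] [125.27  -3.98 168.88] [ 0.001 -0.299 -0.006]
t 8.35 err [-0.65  0.87 -1.02] Fbox [-0.5  0.3 -3.9] T [0.02 0.26 0.01] op 12.5
cmd tip/far/e [-50.01  -0.4  115.09] [126.72  -0.47 169.79] [ 0.  -0.3 -0. ]
meas [-50.66   0.64 114.25] [126.17   0.52 168.6 ] [ 0.002 -0.298 -0.001]
```

View pics/wrist4.png

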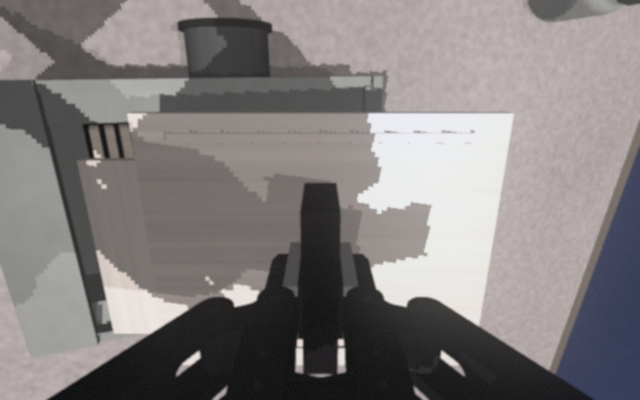

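View pics/scene4.png

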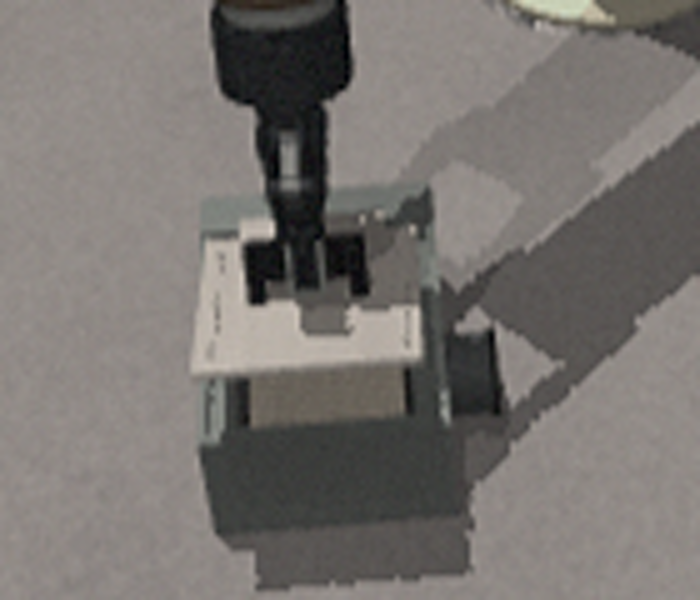

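View pics/top4.png

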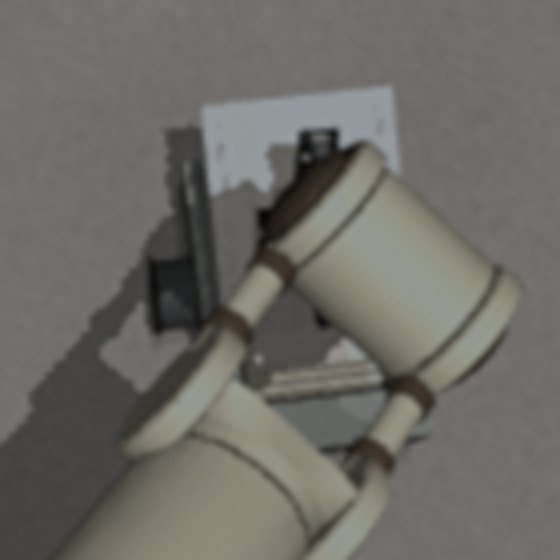

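```bash
cat >> h.py <<'E'
def overlay(c,name,crop,s,p=None,R=None,lid=True,b=None):
    b=b or BOX
    if p is None: p,R=getcmd()
    a0,b0,a1,b1=crop
    img=cv2.resize(c['frame'][b0:b1,a0:a1,::-1].copy(),None,fx=s,fy=s,interpolation=cv2.INTER_CUBIC)
    Rb=Ro.from_euler('z',b[2]); Rn=R*TL; Rl=Rn*Ro.from_euler('y',-PIT); o=p+Rn.apply(OFF)
    def L(pts,T,col,cl=True):
        q=[]
        for X in pts:
            a=proj(c,T(np.array(X,float))); q.append([int((a[1]+.5-a0)*s),int((a[0]+.5-b0)*s)])
        cv2.polylines(img,[np.array(q)],cl,col,1)
    B=lambda X: Rb.apply(X)+[b[0],b[1],0]
    T=lambda X: Rl.apply(X)+o
    L([(-106,75,87),(-72,75,87),(-72,-75,87),(-106,-75,87)],B,(0,0,255))
    L([(106,75,86.5),(95,69,86.5),(95,-69,86.5),(106,-75,86.5)],B,(0,0,255))
    L([(-72,69,84),(95,69,84)],B,(0,0,255),False);L([(-72,-69,84),(95,-69,84)],B,(0,0,255),False)
    L([(106,75,0),(106,-75,0)],B,(0,0,255),False)
    L([(-72,75,84),(106,75,84)],B,(0,0,255),False);L([(-72,-75,84),(106,-75,84)],B,(0,0,255),False)
    if lid:
        L([(80,65,5),(-80,65,5),(-80,45,5),(-105,45,5),(-105,-45,5),(-80,-45,5),(-80,-65,5),(80,-65,5)],T,(0,255,0))
        L([(80,65,0),(80,-65,0)],T,(255,255,0),False)
    cv2.imwrite('pics/'+name,img)
E
python3 - <<'E'
from h import *; import pickle
s=arm.get_state(); P=s['ee_pos'];Q=Ro.from_euler('xyz',s['eef_rot'])
overlay(pickle.load(open('scene4.pkl','rb')),'os4.png',(200,130,340,250),5,P,Q)
overlay(pickle.load(open('wrist4.pkl','rb')),'ow4.png',(0,40,560,380),1.4,P,Q)
E
```

```text
(no output)
```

View pics/os4.png

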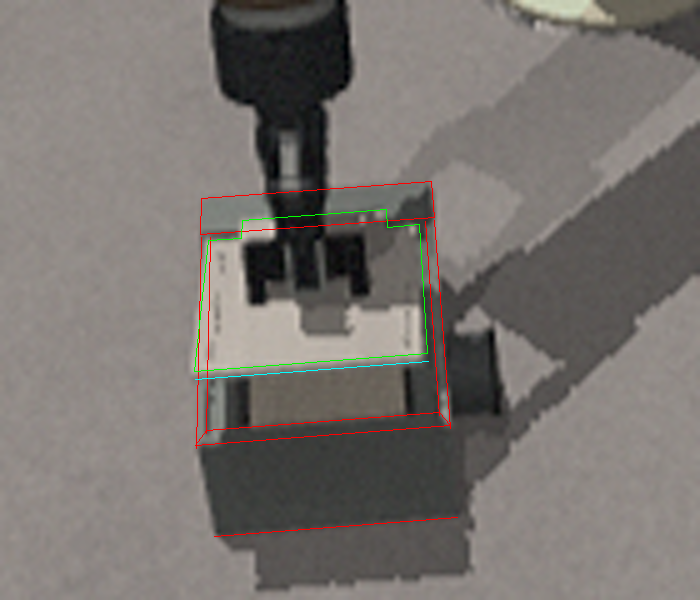

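View pics/ow4.png

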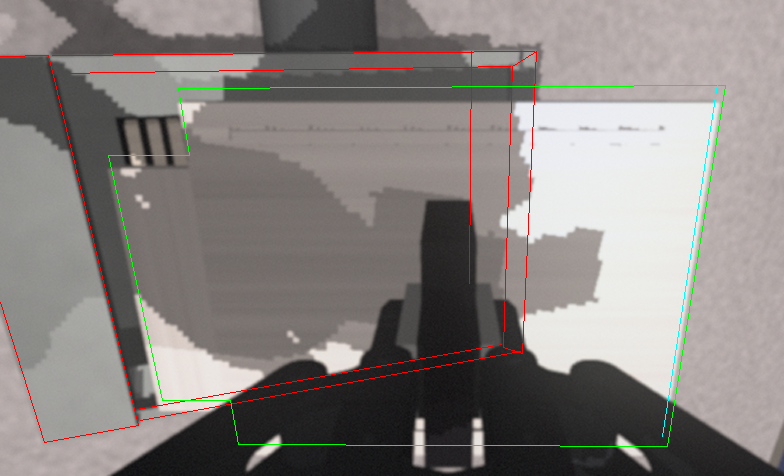

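```bash
python3 - <<'E'
from h import *; import pickle
for n,cr in [('scene',(225,155,315,245)),('top',(320,180,410,275))]:
    c=pickle.load(open(n+'4.pkl','rb')); f=cv2.imread('pics/'+n+'0.png')[:,:,::-1]; c['frame']=f
    pickle.dump(c,open(n+'0.pkl','wb'))
    save(c,n+'0big.png',cr,6); overlay(c,n+'0ov.png',cr,6,lid=False)
    a=cv2.imread('pics/'+n+'0big.png')
    cv2.imwrite('pics/'+n+'0big.png',a)
E
```

```text
(no output)
```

View pics/scene0ov.png

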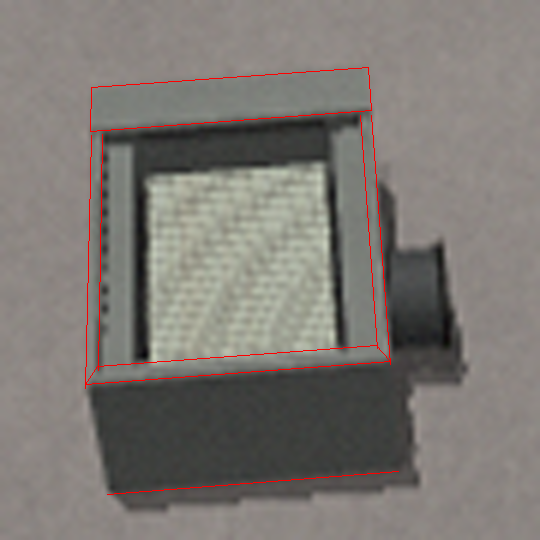

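View pics/top0ov.png

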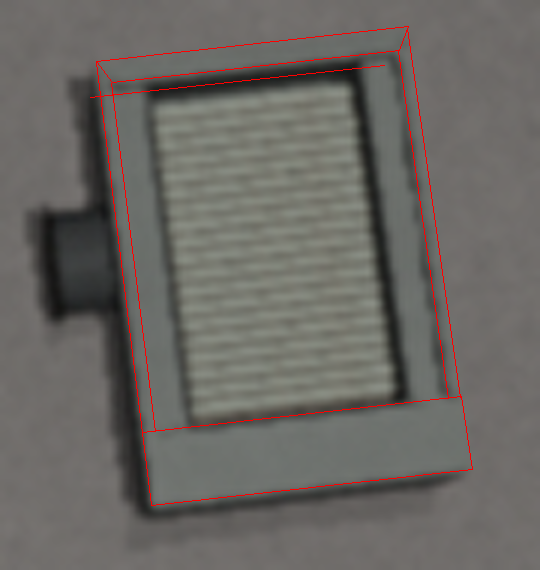

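```bash
sed -i 's/^BOX=.*/BOX=[485.0,-157.0,0.145]/; s/^OFF=.*PIT=0.01/OFF=np.array([0.7,-1.3,-36.3]); PIT=0.01/' h.py; python3 - <<'E'
from h import *
st()
p,R=tcp_for(-60,84,0.3)
plan(p,R,2,0)
E
```

```text
t 8.35 err [-0.65  0.87 -1.02] Fbox [-0.5  0.4 -3.9] T [0.02 0.26 0.01] op 12.5
cmd tip/far/e [-50.22  -1.89 115.28] [126.5   -3.72 169.98] [ 0.   -0.3  -0.01]
meas [-50.86  -0.84 114.44] [125.96  -2.73 168.79] [ 0.002 -0.298 -0.011]
dist 32.908703221246085 ang 0.5890849526249039
[0, 0.0014, -0.0092, 0.0136, 0.0001, 0.0013, -0.005]
[0, 0.0027, -0.0184, 0.0272, 0.0002, 0.0025, -0.01]
```

Request:
arm_command([
  [0,0.0014,-0.009,0.0135,0,0.001,-0.005],
  [0,0.0027,-0.0184,0.0272,0,0.0025,-0.01],
  [0,0.0027,-0.0184,0.0272,0,0.0025,-0.01],
  [0,0.0027,-0.0184,0.0272,0,0.0025,-0.01],
])

```text
t: 8.85
ee_pos: [514.6, -151.2, 147.2]
eef_rot: [2.851, 0.0, 1.716]
ft_force: [-0.1, -0.5, -3.9]
opening: 12.3
```

```bash
python3 - <<'E'
from h import *
apply([0, 0.0027, -0.0184, 0.0272, 0, 0.0025, -0.01])
st(); import pickle
s=arm.get_state(); P=s['ee_pos'];Q=Ro.from_euler('xyz',s['eef_rot'])
for n,cr,k in [('scene',(225,155,315,245),6),('wrist',(0,40,560,380),1.4)]:
    c=arm.camera(n); overlay(c,n+'5.png',cr,k,P,Q); save(c,n+'5r.png',cr,k)
p,R=tcp_for(-75,76.7,0.3); plan(p,R,2,0)
E
```

```text
t 8.85 err [ 0.1   0.19 -0.04] Fbox [-0.2 -0.5 -3.9] T [0.02 0.28 0.02] op 12.3
cmd tip/far/e [-6.003e+01 -3.000e-02  8.395e+01] [ 1.1670e+02 -2.0000e-02  1.3865e+02] [-0.  -0.3  0. ]
meas [-59.9    0.12  83.91] [116.82   0.17 138.63] [-0.  -0.3  0. ]
dist 16.62965712220045 ang 0.010392500881564019
[0, 0.0, -0.0082, 0.0013, 0.0001, 0.0, 0.0]
[0, 0.0, -0.0164, 0.0027, 0.0002, 0.0, 0.0]
```

View pics/scene5.png

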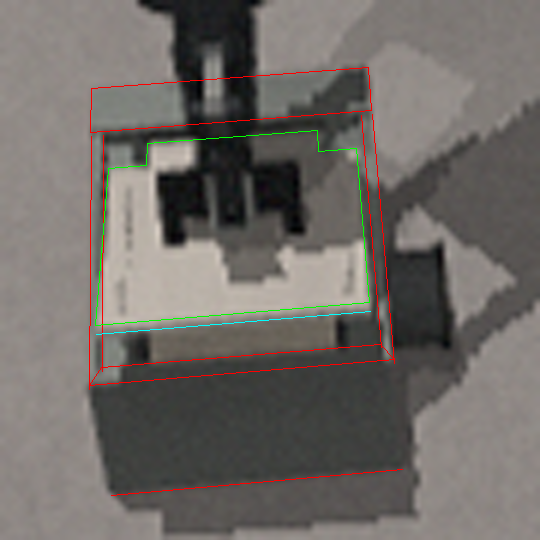

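View pics/wrist5.png

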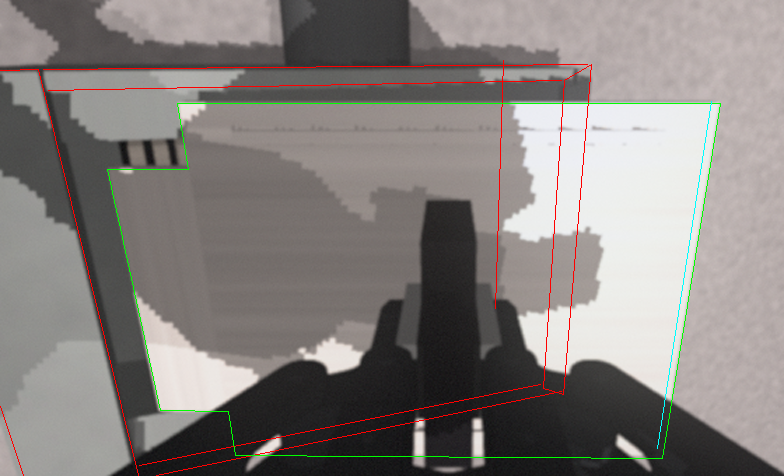

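Request:
arm_command([
  [0,0,-0.005,0.0008,0,0,0],
  [0,0,-0.01,0.0016,0,0,0],
  [0,0,-0.0164,0.0027,0,0,0],
  [0,0,-0.0164,0.0027,0,0,0],
])

```text
t: 9.45
ee_pos: [499.0, -153.5, 139.4]
eef_rot: [2.852, -0.001, 1.715]
ft_force: [0.1, -0.0, -3.9]
opening: 12.7
```

```bash
python3 - <<'E'
from h import *
apply([0, 0, -0.0164, 0.0027, 0,0,0])
st()
p,R=tcp_for(-80,75.2,0.3); plan(p,R,2,0)
E
```

```text
t 9.45 err [-0.72  0.1  -0.52] Fbox [ 0.1 -0.1 -3.9] T [ 0.03  0.32 -0.01] op 12.7
cmd tip/far/e [-7.497e+01 -3.000e-02  7.667e+01] [ 1.0175e+02 -2.0000e-02  1.3138e+02] [-0.  -0.3  0. ]
meas [-75.72   0.27  76.23] [101.05   0.15 130.79] [ 0.001 -0.299 -0.001]
dist 5.231708445857181 ang 0.010392500881564019
[0, 0.0, -0.0026, -0.0, 0.0001, 0.0, 0.0]
[0, 0.0, -0.0052, -0.0, 0.0002, 0.0, 0.0]
```

Request:
arm_command([
  [0,0,-0.0026,0,0,0,0],
  [0,0,-0.005,0,0,0,0],
  [0,0,-0.005,0,0,0,0],
  [0,0,-0.005,0,0,0,0],
])

```text
t: 9.95
ee_pos: [495.0, -154.3, 138.6]
eef_rot: [2.851, 0.0, 1.716]
ft_force: [-0.5, -0.0, -3.0]
opening: 12.8
```

Request:
arm_command([
  [0,0,-0.001,0,0,0,0],
  [0,0,-0.002,0,0,0,0],
  [0,0,-0.002,0,0,0,0],
])

```text
t: 10.32
ee_pos: [493.0, -154.5, 137.9]
eef_rot: [2.852, -0.0, 1.716]
ft_force: [0.0, 0.7, -3.4]
opening: 12.3
```

```bash
python3 - <<'E'
from h import *
apply([0, 0, -0.005,0, 0,0,0]);apply([0, 0, -0.002,0, 0,0,0])
st()
E
```

```text
t 10.32 err [-0.08  0.04 -0.06] Fbox [ 0.1  0.7 -3.4] T [-0.01  0.24 -0.03] op 12.3
cmd tip/far/e [-8.168e+01 -3.000e-02  7.467e+01] [ 9.5050e+01 -2.0000e-02  1.2937e+02] [-0.  -0.3  0. ]
meas [-8.176e+01  3.000e-02  7.462e+01] [9.4970e+01 3.0000e-02 1.2931e+02] [ 0.  -0.3 -0. ]
```

Request:
arm_command([
  [0,0,-0.001,0,0,0,0],
  [0,0,-0.001,0,0,0,0],
  [0,0,-0.001,0,0,0,0],
])

```text
t: 10.7
ee_pos: [492.2, -154.7, 137.7]
eef_rot: [2.851, 0.0, 1.716]
ft_force: [0.8, 0.3, -3.5]
opening: 12.8
```

Request:
arm_command([
  [0,0,-0.001,0,0,0,0],
  [0,0,-0.001,0,0,0,0],
  [0,0,-0.001,0,0,0,0],
])

```text
t: 11.08
ee_pos: [491.5, -154.9, 137.7]
eef_rot: [2.851, 0.0, 1.716]
ft_force: [3.3, 0.3, -2.1]
opening: 12.7
```

Request:
arm_command([
  [0,0,-0.001,0,0,0,0],
  [0,0,-0.001,0,0,0,0],
  [0,0,-0.001,0,0,0,0],
])

```text
t: 11.45
ee_pos: [490.4, -155.1, 137.3]
eef_rot: [2.851, 0.0, 1.716]
ft_force: [3.3, 1.3, -1.8]
opening: 12.5
```

```bash
python3 - <<'E'
from h import *
apply([0, 0, -0.003,0, 0,0,0])
st()
E
```

```text
t 11.45 err [ 0.22 -0.16  0.25] Fbox [ 3.4  0.8 -1.8] T [-0.04 -0.27 -0.11] op 12.5
cmd tip/far/e [-8.456e+01 -3.000e-02  7.381e+01] [ 9.2170e+01 -2.0000e-02  1.2851e+02] [-0.  -0.3  0. ]
meas [-84.33  -0.23  74.02] [ 92.37  -0.22 128.81] [-0.001 -0.301  0.   ]
```

Request:
arm_command([
  [0,0,-0.001,0,0,0,0],
  [0,0,-0.002,0,0,0,0],
  [0,0,-0.002,0,0,0,0],
])

```text
t: 11.82
ee_pos: [488.5, -155.4, 136.7]
eef_rot: [2.851, 0.0, 1.716]
ft_force: [3.9, 0.1, -1.7]
opening: 12.5
```

Request:
arm_command([
  [0,0,-0.001,0,0,0,0],
  [0,0,-0.0015,0,0,0,0],
  [0,0,-0.0015,0,0,0,0],
])

```text
t: 12.2
ee_pos: [487.4, -155.6, 136.6]
eef_rot: [2.85, 0.001, 1.715]
ft_force: [6.1, 1.2, -0.7]
opening: 12.8
```

```bash
python3 - <<'E'
from h import *
apply([0, 0, -0.0035,0, 0,0,0])
st()
E
```

```text
t 12.2 err [ 0.52 -0.15  0.51] Fbox [ 6.2  0.3 -0.7] T [ 0.04 -0.65 -0.13] op 12.8
cmd tip/far/e [-8.791e+01 -3.000e-02  7.281e+01] [ 8.8820e+01 -2.0000e-02  1.2751e+02] [-0.  -0.3  0. ]
meas [-87.33  -0.25  73.2 ] [ 89.32  -0.28 128.14] [-0.001 -0.302 -0.   ]
```

Request:
arm_command([
  [0,0,-0.001,0,0,0,0],
  [0,0,-0.002,0,0,0,0],
  [0,0,-0.002,0,0,0,0],
])

```text
t: 12.58
ee_pos: [485.9, -155.9, 136.4]
eef_rot: [2.849, 0.001, 1.715]
ft_force: [6.9, 1.4, -0.6]
opening: 12.8
```

Request:
arm_command([
  [0,0,-0.001,0,0,0,0],
  [0,0,-0.0015,0,0,0,0],
  [0,0,-0.0015,0,0,0,0],
])

```text
t: 12.95
ee_pos: [484.8, -156.1, 136.3]
eef_rot: [2.848, 0.001, 1.715]
ft_force: [6.8, 2.8, 1.0]
opening: 12.4
```

```bash
python3 - <<'E'
from h import *
apply([0, 0, -0.0035,0, 0,0,0])
st()
E
```

```text
t 12.95 err [ 1.27 -0.22  1.21] Fbox [7.1 1.8 1. ] T [ 0.2  -1.06 -0.14] op 12.4
cmd tip/far/e [-9.126e+01 -3.000e-02  7.181e+01] [ 8.5460e+01 -2.0000e-02  1.2651e+02] [-0.  -0.3  0. ]
meas [-89.84  -0.42  72.72] [ 86.71  -0.5  128.  ] [-0.001 -0.303 -0.   ]
```

```bash
python3 - <<'E'
from h import *
p,R=tcp_for(-92.8,73,0.3); plan(p,R,2,0)
E
```

```text
dist 1.9264217617490371 ang 0.010392500881564019
[0, 0.0, -0.0006, -0.0008, 0.0001, 0.0, 0.0]
[0, 0.0, -0.0011, -0.0016, 0.0002, 0.0, 0.0]
```

Request:
arm_command([
  [0,0,-0.0006,-0.0008,0,0,0],
  [0,0,-0.0011,-0.0016,0,0,0],
  [0,0,-0.0011,-0.0016,0,0,0],
])

```text
t: 13.32
ee_pos: [483.2, -156.3, 137.0]
eef_rot: [2.848, 0.001, 1.715]
ft_force: [9.1, 2.0, -3.8]
opening: 12.6
```

```bash
python3 - <<'E'
from h import *
apply([0, 0, -0.0011,-.0016, 0,0,0])
st()
for th in (.22,.15,.1): 
  p,R=tcp_for(-92.8,79.3-22*np.sin(th),th); plan(p,R,2,0)
E
```

```text
t 13.32 err [ 1.1  -0.13  0.73] Fbox [ 9.3  0.7 -3.8] T [ 0.08 -1.42 -0.03] op 12.6
cmd tip/far/e [-9.277e+01 -3.000e-02  7.303e+01] [ 8.3950e+01 -2.0000e-02  1.2773e+02] [-0.  -0.3  0. ]
meas [-91.51  -0.28  73.48] [ 85.05  -0.4  128.73] [-0.001 -0.303 -0.001]
dist 7.604789906219745 ang 4.59365291983454
[0, 0.0, 0.0014, 0.0035, 0.0401, 0.0, 0.0]
[0, 0.0, 0.0029, 0.007, 0.0802, 0.0, 0.0]
dist 14.005885712759948 ang 8.604357068758224
[0, 0.0, 0.0024, 0.0066, 0.0751, 0.0, 0.0]
[0, 0.0, 0.0049, 0.0131, 0.1502, 0.0, 0.0]
dist 18.520593865651076 ang 11.469145924936717
[0, 0.0, 0.003, 0.0088, 0.1001, 0.0, 0.0]
[0, 0.0, 0.006, 0.0175, 0.2002, 0.0, 0.0]
```

Request:
arm_command([
  [0,0,0.001,0.0017,0.02,0,0],
  [0,0,0.0018,0.0035,0.04,0,0],
  [0,0,0.0025,0.005,0.06,0,0],
  [0,0,0.0032,0.007,0.08,0,0],
  [0,0,0.0032,0.007,0.08,0,0],
])

```text
t: 13.95
ee_pos: [488.0, -155.4, 130.3]
eef_rot: [2.929, 0.001, 1.715]
ft_force: [8.3, -0.4, -7.0]
opening: 12.3
```

```bash
python3 - <<'E'
from h import *
apply([0, 0, 0.0032, 0.007, 0.08, 0, 0])
st()
for th in (.15,.1): 
  p,R=tcp_for(-92.5,79.3-22*np.sin(th),th); plan(p,R,2,0)
E
```

```text
t 13.95 err [ 0.96  0.04 -0.2 ] Fbox [ 8.2 -1.6 -7. ] T [-0.17 -1.65 -0.04] op 12.3
cmd tip/far/e [-9.247e+01 -3.000e-02  7.463e+01] [ 8.8060e+01 -2.0000e-02  1.1503e+02] [-0.   -0.22  0.  ]
meas [-91.39  -0.11  74.23] [ 89.06  -0.16 115.02] [-0.001 -0.222 -0.   ]
dist 6.518663066369629 ang 4.020695252117046
[0, 0.0, 0.0012, 0.003, 0.0351, 0.0, 0.0]
[0, 0.0, 0.0024, 0.006, 0.0702, 0.0, 0.0]
dist 11.048365830725078 ang 6.885483802652486
[0, 0.0, 0.002, 0.0052, 0.0601, 0.0, 0.0]
[0, 0.0, 0.0039, 0.0103, 0.1202, 0.0, 0.0]
```

Request:
arm_command([
  [0,0,0.0007,0.0018,0.02,0,0],
  [0,0,0.0014,0.0036,0.04,0,0],
  [0,0,0.0019,0.005,0.055,0,0],
  [0,0,0.0023,0.0062,0.07,0,0],
  [0,0,0.0023,0.0062,0.07,0,0],
])

```text
t: 14.58
ee_pos: [491.6, -154.9, 124.7]
eef_rot: [2.999, 0.001, 1.715]
ft_force: [7.3, 1.2, -6.7]
opening: 12.8
```

```bash
python3 - <<'E'
from h import *
apply([0, 0, 0.0023, 0.0062, 0.07, 0, 0])
st()
for th in (.1,.07): 
  p,R=tcp_for(-92.5,79-22*np.sin(th),th); plan(p,R,2,0)
E
```

```text
t 14.57 err [ 1.03  0.03 -0.16] Fbox [ 7.4  0.2 -6.7] T [-0.13 -1.69 -0.11] op 12.8
cmd tip/far/e [-9.260e+01 -3.000e-02  7.581e+01] [ 9.0310e+01 -2.0000e-02  1.0349e+02] [-0.   -0.15  0.  ]
meas [-91.46  -0.12  75.4 ] [ 91.39  -0.2  103.54] [-0.001 -0.153 -0.   ]
dist 4.689340778396939 ang 2.8747800689752165
[0, 0.0, 0.0009, 0.0022, 0.0251, 0.0, 0.0]
[0, 0.0, 0.0019, 0.0043, 0.0502, 0.0, 0.0]
dist 7.391791330365353 ang 4.59365291983454
[0, 0.0, 0.0014, 0.0034, 0.0401, 0.0, 0.0]
[0, 0.0, 0.0028, 0.0068, 0.0802, 0.0, 0.0]
```

Request:
arm_command([
  [0,0,0.0005,0.0014,0.017,0,0],
  [0,0,0.001,0.0029,0.034,0,0],
  [0,0,0.0014,0.0043,0.05,0,0],
  [0,0,0.0014,0.0043,0.05,0,0],
])

```text
t: 15.08
ee_pos: [494.0, -154.6, 120.9]
eef_rot: [3.048, 0.001, 1.715]
ft_force: [8.6, 1.2, -5.8]
opening: 12.8
```

```bash
python3 - <<'E'
from h import *
apply([0, 0, 0.0014, 0.0043, 0.05, 0, 0])
st()
s=arm.get_state(); P=s['ee_pos'];Q=Ro.from_euler('xyz',s['eef_rot'])
for n,cr,k in [('scene',(225,155,315,245),6),('wrist',(0,40,560,380),1.4)]:
    c=arm.camera(n); overlay(c,n+'6.png',cr,k,P,Q); save(c,n+'6r.png',cr,k)
for th in (.07,.05): 
  p,R=tcp_for(-93,79-22*np.sin(th),th); plan(p,R,2,0)
E
```

```text
t 15.07 err [1.41 0.03 0.08] Fbox [ 8.6 -0.  -5.8] T [ 0.02 -1.81 -0.11] op 12.8
cmd tip/far/e [-9.295e+01 -3.000e-02  7.673e+01] [ 9.113e+01 -2.000e-02  9.523e+01] [-0.  -0.1  0. ]
meas [-91.4   -0.18  76.47] [92.61 -0.27 95.59] [-0.001 -0.104 -0.001]
dist 2.632115026779168 ang 1.7288654253641722
[0, 0.0, 0.0005, 0.0012, 0.0151, 0.0, 0.0]
[0, 0.0, 0.001, 0.0024, 0.0302, 0.0, 0.0]
dist 4.429458584204025 ang 2.8747800689752165
[0, 0.0, 0.0008, 0.0021, 0.0251, 0.0, 0.0]
[0, 0.0, 0.0017, 0.0041, 0.0502, 0.0, 0.0]
```

View pics/wrist6.png

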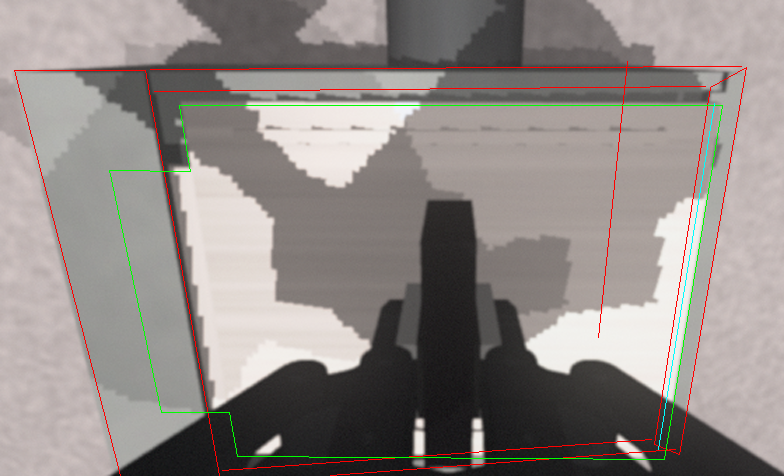

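View pics/scene6r.png

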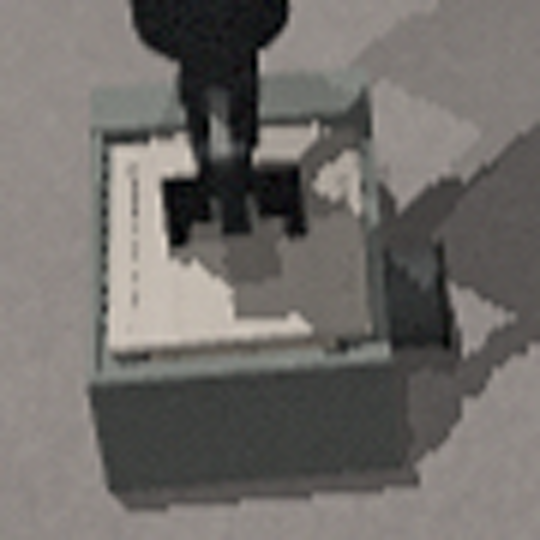

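Request:
arm_command([
  [0,0,0.0005,0.0012,0.015,0,0],
  [0,0,0.001,0.0024,0.03,0,0],
  [0,0,0.001,0.0024,0.03,0,0],
])

```text
t: 15.55
ee_pos: [495.2, -154.4, 118.6]
eef_rot: [3.078, 0.001, 1.715]
ft_force: [8.6, 0.1, -5.5]
opening: 12.7
```

```bash
python3 - <<'E'
from h import *
apply([0, 0, 0.001, 0.0024, 0.03, 0, 0])
st()
for th in (.05,.03): 
  p,R=tcp_for(-93,79-22*np.sin(th),th); plan(p,R,2,0)
E
```

```text
t 15.55 err [1.49 0.02 0.1 ] Fbox [ 8.5 -1.1 -5.5] T [ 0.02 -1.73 -0.16] op 12.7
cmd tip/far/e [-9.301e+01 -3.000e-02  7.747e+01] [ 9.153e+01 -2.000e-02  9.044e+01] [-0.   -0.07  0.  ]
meas [-91.38  -0.2   77.2 ] [93.12 -0.28 90.85] [-0.001 -0.074 -0.   ]
dist 1.8297865975399905 ang 1.1559088073196417
[0, 0.0, 0.0004, 0.0008, 0.0101, 0.0, 0.0]
[0, 0.0, 0.0007, 0.0017, 0.0202, 0.0, 0.0]
dist 3.6228896979455643 ang 2.3018226293669235
[0, 0.0, 0.0007, 0.0017, 0.0201, 0.0, 0.0]
[0, 0.0, 0.0014, 0.0033, 0.0402, 0.0, 0.0]
```

Request:
arm_command([
  [0,0,0.0004,0.0012,0.012,0,0],
  [0,0,0.0007,0.0022,0.025,0,0],
  [0,0,0.0007,0.0022,0.025,0,0],
])

```text
t: 15.92
ee_pos: [496.3, -154.3, 116.7]
eef_rot: [3.102, 0.001, 1.715]
ft_force: [9.0, 1.0, -4.3]
opening: 12.6
```

```bash
python3 - <<'E'
from h import *
apply([0, 0, 0.0007, 0.0022, 0.025, 0, 0])
st()
for th in (.02,.0): 
  p,R=tcp_for(-93,79-22*np.sin(th),th); plan(p,R,2,0)
E
```

```text
t 15.93 err [1.71 0.01 0.28] Fbox [ 9.  -0.3 -4.3] T [ 0.07 -1.85 -0.09] op 12.6
cmd tip/far/e [-9.317e+01 -3.000e-02  7.788e+01] [ 9.164e+01 -2.000e-02  8.623e+01] [-0.    -0.045  0.   ]
meas [-91.32  -0.24  77.72] [93.45 -0.34 86.87] [-0.001 -0.049 -0.001]
dist 2.222858591129092 ang 1.4423869994547902
[0, 0.0, 0.0005, 0.001, 0.0126, 0.0, 0.0]
[0, 0.0, 0.001, 0.002, 0.0252, 0.0, 0.0]
dist 4.003137475011363 ang 2.5883013294993726
[0, 0.0, 0.0008, 0.0018, 0.0226, 0.0, 0.0]
[0, 0.0, 0.0017, 0.0036, 0.0452, 0.0, 0.0]
```

Request:
arm_command([
  [0,0,0.0003,0.001,0.012,0,0],
  [0,0,0.0006,0.002,0.025,0,0],
  [0,0,0.0006,0.002,0.025,0,0],
])

```text
t: 16.3
ee_pos: [497.2, -154.2, 114.7]
eef_rot: [3.126, 0.001, 1.715]
ft_force: [8.7, 1.4, -4.8]
opening: 12.3
```

```bash
python3 - <<'E'
from h import *
apply([0, 0, 0.0006, 0.002, 0.025, 0, 0])
st()
for th in (.01,.0): 
  p,R=tcp_for(-93,79-22*np.sin(th),th); plan(p,R,2,0)
E
```

```text
t 16.3 err [1.98 0.04 0.35] Fbox [ 8.8  0.2 -4.8] T [ 0.17 -1.94 -0.15] op 12.3
cmd tip/far/e [-9.344e+01 -3.000e-02  7.849e+01] [ 9.153e+01 -2.000e-02  8.222e+01] [-0.   -0.02  0.  ]
meas [-91.29  -0.24  78.32] [93.65 -0.37 82.98] [-0.001 -0.025 -0.001]
dist 1.1062305730205915 ang 0.5829545029623618
[0, 0.0, 0.0004, 0.0004, 0.0051, 0.0, 0.0]
[0, 0.0, 0.0008, 0.0008, 0.0102, 0.0, 0.0]
dist 1.958643992000435 ang 1.1559088073196424
[0, 0.0, 0.0006, 0.0008, 0.0101, 0.0, 0.0]
[0, 0.0, 0.0011, 0.0016, 0.0202, 0.0, 0.0]
```

```bash
python3 - <<'E'
from h import *
p,R=tcp_for(-93.4,78.3,-.005); plan(p,R,2,0)
E
```

```text
dist 2.9596248772993055 ang 1.44238699945479
[0, 0.0, 0.0004, 0.0014, 0.0126, 0.0, 0.0]
[0, 0.0, 0.0009, 0.0028, 0.0252, 0.0, 0.0]
```

Request:
arm_command([
  [0,0,0.0003,0.0009,0.008,0,0],
  [0,0,0.0005,0.0018,0.016,0,0],
  [0,0,0.0008,0.0028,0.025,0,0],
  [0,0,0.0008,0.0028,0.025,0,0],
])

```text
t: 16.8
ee_pos: [498.1, -154.1, 112.9]
eef_rot: [-3.132, 0.001, 1.715]
ft_force: [6.3, 3.7, 2.0]
opening: 12.3
```

```bash
python3 - <<'E'
from h import *
apply([0, 0, 0.0008, 0.0028, 0.025, 0, 0])
st()
E
```

```text
t 16.8 err [2.05 0.02 1.34] Fbox [6.8 2.8 2. ] T [ 0.44 -1.56 -0.1 ] op 12.3
cmd tip/far/e [-9.347e+01 -3.000e-02  7.831e+01] [ 9.153e+01 -2.000e-02  7.741e+01] [-0.     0.005  0.   ]
meas [-91.28  -0.29  79.14] [93.72 -0.37 79.14] [-0.001 -0.    -0.   ]
```

Request:
arm_command([
  [0,0,0.002,0,0,0,0],
  [0,0,0.004,0,0,0,0],
  [0,0,0.006,0,0,0,0],
  [0,0,0.006,0,0,0,0],
])

```text
t: 17.3
ee_pos: [502.2, -153.7, 112.9]
eef_rot: [-3.127, 0.001, 1.715]
ft_force: [-3.9, 2.1, 8.7]
opening: 12.2
```

```bash
python3 - <<'E'
from h import *
apply([0, 0, 0.006,0,0, 0, 0])
st()
s=arm.get_state(); P=s['ee_pos'];Q=Ro.from_euler('xyz',s['eef_rot'])
for n,cr,k in [('scene',(225,155,315,245),6),('wrist',(0,40,560,380),1.4)]:
    c=arm.camera(n); save(c,n+'7r.png',cr,k)
E
```

```text
t 17.3 err [ 0.23 -0.45  1.41] Fbox [-3.6  2.6  8.7] T [ 0.34 -0.31 -0.26] op 12.2
cmd tip/far/e [-8.747e+01 -3.000e-02  7.822e+01] [ 9.753e+01 -2.000e-02  7.733e+01] [-0.     0.005  0.   ]
meas [-87.31  -0.49  79.62] [97.69 -0.56 78.75] [-0.001  0.005 -0.   ]
```

View pics/wrist7r.png

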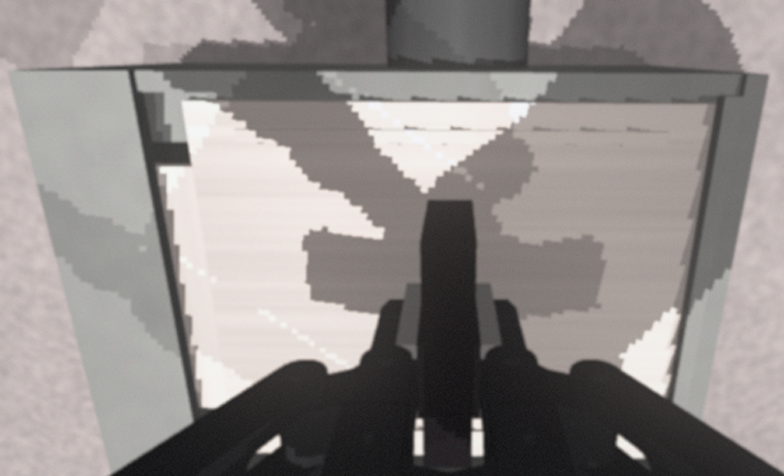

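View pics/scene7r.png

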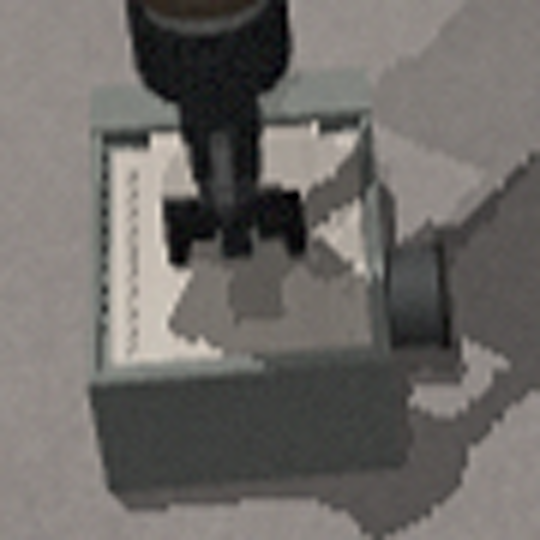

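Request:
arm_command([
  [0,0,0,-0.001,0,0,0],
  [0,0,0,-0.001,-0.005,0,0],
  [0,0,0,-0.001,-0.005,0,0],
])

```text
t: 17.77
ee_pos: [502.4, -153.6, 113.0]
eef_rot: [-3.133, 0.001, 1.716]
ft_force: [1.2, -0.7, 3.5]
opening: 12.6
```

```bash
python3 - <<'E'
from h import *
apply([0, 0, 0,-.001,-.005, 0, 0])
st()
E
```

```text
t 17.77 err [ 0.37 -0.39  0.48] Fbox [ 1.1 -0.9  3.5] T [-0.05 -0.77 -0.19] op 12.6
cmd tip/far/e [-8.729e+01 -3.000e-02  7.869e+01] [ 9.771e+01 -2.000e-02  7.873e+01] [-0. -0.  0.]
meas [-86.94  -0.48  79.07] [98.06 -0.52 79.29] [-0.001 -0.001 -0.   ]
```

Request:
arm_command([
  [0,0,0.0005,-0.0004,0,0,0],
  [0,0,0.001,-0.0004,0,0,0],
  [0,0,0.001,-0.0004,0,0,0],
])

```text
t: 18.15
ee_pos: [503.0, -153.3, 113.0]
eef_rot: [-3.132, 0.001, 1.716]
ft_force: [-0.1, -2.6, 2.8]
opening: 12.5
```

Request:
arm_command([
  [0,0,0.0005,0,0,0,0],
  [0,0,0.001,0,0,0,0],
  [0,0,0.001,0,0,0,0],
])

```text
t: 18.52
ee_pos: [503.8, -153.1, 113.0]
eef_rot: [-3.131, 0.0, 1.716]
ft_force: [-2.0, -3.1, 4.9]
opening: 12.5
```

```bash
python3 - <<'E'
from h import *
apply([0, 0, .002,-.0004,0, 0, 0])
st()
E
```

```text
t 18.52 err [-0.19 -0.16  0.08] Fbox [-2.4 -2.8  4.9] T [-0.38 -0.17 -0.1 ] op 12.5
cmd tip/far/e [-8.529e+01 -3.000e-02  7.908e+01] [ 9.971e+01 -2.000e-02  7.911e+01] [-0. -0.  0.]
meas [-85.52  -0.19  79.22] [99.48 -0.14 79.13] [-0.  0.  0.]
```

Request:
arm_command([
  [0,0,0,-0.0006,0,0,0],
  [0,0,0,-0.0008,0,0,0],
])

```text
t: 18.77
ee_pos: [503.9, -152.9, 113.1]
eef_rot: [-3.132, -0.0, 1.716]
ft_force: [2.8, -2.8, -2.0]
opening: 12.5
```

Request:
arm_command([
  [0.3,0,0,0,0,0,0],
  [0.5,0,0,0,0,0,0],
  [0.5,0,0,0,0,0,0],
  [0.5,0,0,0,0,0,0],
])

```text
t: 19.27
ee_pos: [503.9, -152.8, 113.6]
eef_rot: [-3.131, -0.0, 1.716]
ft_force: [0.4, 0.0, -0.2]
opening: 42.5
```

Request:
arm_command([
  [0.5,0,0,-0.02,0,0,0],
  [0.5,0,0,-0.05,0,0,0],
  [0.5,0,0,-0.09,0,0,0],
  [0.5,0,0,-0.14,0,0,0],
  [0.5,0,0,-0.14,0,0,0],
])

```text
t: 19.9
ee_pos: [507.6, -153.9, 258.8]
eef_rot: [-3.139, 0.006, 1.716]
ft_force: [-0.0, 0.1, -0.1]
opening: 42.8
```

```bash
python3 - <<'E'
from h import *
apply([0,0,0,-.1408,0,0,0])
st()
import pickle
for n,cr,k in [('scene',(225,155,315,245),6),('wrist',(120,60,480,300),2.1)]:
    c=arm.camera(n); save(c,n+'8r.png',cr,k); pickle.dump(c,open(n+'8.pkl','wb'))
    for l,z in [('lid_grip',105),('lid_far',77.5),('lid_tongue',77.5)]:
        for x in arm.landmark_of(l,c):
            w=onz(c,*x['pixel'],z); print(n,l,np.round(x['pixel'],1),round(x['score'],2),np.round(Ro.from_euler('z',-BOX[2]).apply(w-[BOX[0],BOX[1],0]),1))
E
```

```text
t 19.9 err [ 2.28 -1.2   5.1 ] Fbox [ 0.   0.1 -0.1] T [ 0.01 -0.02 -0.05] op 42.8
cmd tip/far/e [-8.3900e+01 -2.0000e-02  2.1987e+02] [ 1.011e+02 -2.000e-02  2.199e+02] [-0. -0.  0.]
meas [-81.57  -1.76 224.19] [103.43  -1.72 225.61] [-0.006 -0.008  0.   ]
scene lid_grip [166.2 380.4] 0.9 [-49.2 374.6 105. ]
scene lid_grip [190.2 265.9] 0.8 [ 15.8   7.6 105. ]
scene lid_grip [265.3 457. ] 0.61 [348.9 499.8 105. ]
scene lid_far [161.4 373.4] 0.81 [-103.4  364.5   77.5]
scene lid_far [217.4 264.4] 0.56 [101.   -2.1  77.5]
scene lid_far [174.1 263.8] 0.43 [-84.6   1.6  77.5]
scene lid_far [192.2 265.1] 0.24 [-2.8  3.2 77.5]
scene lid_tongue [184.3 392.4] 0.89 [  8.4 404.1  77.5]
scene lid_tongue [237.  421.7] 0.86 [225.2 441.8  77.5]
scene lid_tongue [173.1 263.8] 0.55 [-89.3   1.7  77.5]
wrist lid_far [178.7 413.8] 0.7 [97.8 -2.3 77.5]
wrist lid_tongue [173.8 196.1] 0.76 [-87.7   1.6  77.5]
```

View pics/wrist8r.png

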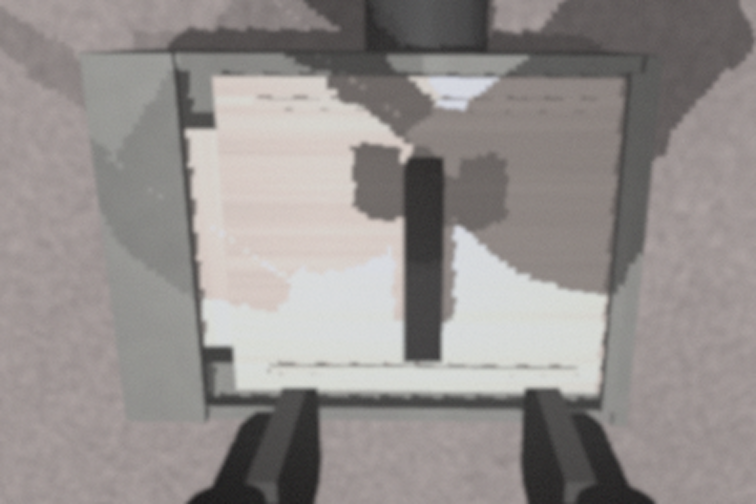

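View pics/scene8r.png

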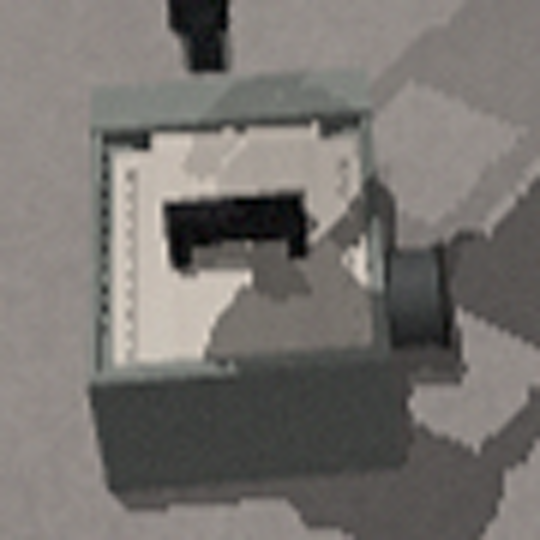

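```bash
python3 - <<'E'
from h import *; import pickle
c=pickle.load(open('wrist8.pkl','rb'))
B=lambda w: np.round(Ro.from_euler('z',-BOX[2]).apply(w-[BOX[0],BOX[1],0]),1)
g=lambda u,v,z: B(onz(c,60+v/2.1-.25,120+u/2.1-.25,z))
print('lid corner',g(213,77,80),g(235,390,80),'ledge',g(177,77,87),g(202,390,87))
print('bar top',g(406,157,116),g(442,157,116),g(406,360,116),g(442,360,116))
print('keeper edge',g(630,78,86.5),g(603,395,86.5),'wall out',g(655,60,86.5),g(622,415,86.5))
save(c,'z1.png',(190,80,250,270),4)
st()
E
```

```text
lid corner [-60.   65.6  80. ] [-61.8 -64.6  80. ] ledge [-71.3  66.   87. ] [-73.6 -61.2  87. ]
bar top [ 13.7  41.2 116. ] [ 25.9  41.2 116. ] [ 13.1 -34.  116. ] [ 26.5 -33.9 116. ]
keeper edge [94.9 65.5 86.5] [ 94.4 -62.8  86.5] wall out [103.4  71.9  86.5] [103.1 -72.1  86.5]
t 20.3 err [-0.52  0.29 -1.21] Fbox [-0.  -0.9  0.1] T [0.01 0.01 0.02] op 43.1
cmd tip/far/e [-8.3900e+01 -2.0000e-02  2.1987e+02] [ 1.011e+02 -2.000e-02  2.199e+02] [-0. -0.  0.]
meas [-84.44   0.39 218.85] [100.56   0.39 218.54] [0.001 0.002 0.   ]
```

View pics/z1.png

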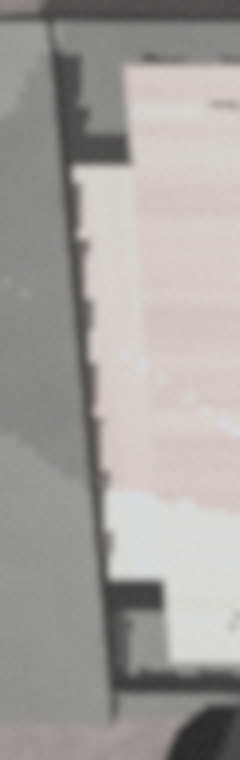

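```bash
python3 - <<'E'
from h import *
print(arm.finish_job())
E
```

```text
the job is handed in; nothing more can be done
None
```

The filter box is closed with the 160 x 130 mm lid and the job is handed in; `finish_job` gives no verdict, so the result rests on my own checks. I took the lid by its handle and hooked the tongue under the ledge at about 0.3 rad tilt. I then pressed the strip in to the force expected for about 8–9 mm and swung the lid down past the keeper. Finally I slid it about 6 mm towards the far wall and let go at about 19 s of the 64 s.

**Forces:** the wrist readings showed at most about 9 N against the strip. Pressing down on the seats showed about 13 N, with the lid's weight taken off. Both are well under 40 N.

**Position, last wrist picture:**
- The lid's shoulder stands 11.3–11.8 mm from the ledge edge (12 mm when home).
- The handle bar is centred at x = 19.8 mm (20 mm when home).
- The far edge is therefore within about 1 mm of the far wall and hidden under the keeper.
- The lid looks flat and square.

**Checks that disagreed or were not made:**
- My estimated lid height read about 1.6 mm above the seats when contact came. I put that down to the in-hand offset, but did not measure the height separately.
- The network's landmark for the far edge gave x = 97.8 mm in the wrist view and 101 mm in the scene view; the limit is 97.5 mm, so the lower one has little margin. I trusted the relative measurements above.
- I did not check the jar, wrench and bearing again at the end, but the arm's path stayed clear of all three.

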